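# Set the pantry meal wheel to fish and bolt it

### The job

Set the meal planner so that the fish is centred in the window of its cover: press lightly on the open left part of the wheel and stroke it round. Then push the bolt fully home to lock the wheel, never pressing or pushing hard on any part of the planner, and leave the loose tin standing where it is.

Things in the scene. Friction and masses are not known exactly. Their poses are not given: they have to be found in the camera images.
- planner: The meal planner: a low wooden case, 190 x 190 mm, 54 mm high, fixed on the worktop, with a bolt on a 50 mm wide foot reaching to y = -175 mm on its right side. Origin at the worktop under the wheel's axis; x points to the back, y to the left as the robot sees it, z up. Parts carried by it (wheel, bolt) are included in 'planner'.
- cover_edge (a point): Middle of the left edge of the flat aluminium cover, at its top, 54 mm above the worktop and 32 mm left (+y) of the wheel's axis. The cover (6 mm thick) hides the wheel on the right of this edge; left of it the wheel lies open from above, beside a case wall 28 mm high.
- wheel_axis (a point): Point on the wheel's upright axis, 55 mm above the worktop. The white wheel, radius 85 mm, carries six dark pictures 56 mm from its axis, one every 60 degrees: counter-clockwise from above fish, cup, egg, cheese wedge, spoon, mushroom. Pictures and grey grip marks are flat: no finger can hook them. It stays where it is left and turns endlessly either way.
- window (a point): Centre of the 40 x 40 mm window in the cover, 55 mm above the worktop, 56 mm to the near (-x) side of the wheel's axis. Centred in it, the fish lies across: tapering rounded body with its head to the right (-y), triangular tail to the left.
- tread (a point): Middle of the wheel's open part, 68 mm left (+y) of the axis, 55 mm above the worktop. The wheel's flat top lies 32 to 46 mm above the worktop: it differs each time and is not measured, so feel for it. From here a fingertip can stroke 0.65 rad either way along the circle of radius 68 mm round the axis before it meets the cover's edge.
- wheel (a joint): Wheel angle in rad, growing counter-clockwise from above (open part moves to -x). 0 or 6.283: fish centred in the window; 1.047 per picture. It sinks under a press (8 N per mm after 4 N, 2.5 mm, then hard) and is driven by friction (0.4 to 0.5) against a stiff bearing (0.25 N m, 3.7 N at the tread): press 9 to 12 N; less slips, over 16 N is too hard.
- bolt_knob (a point): Centre of the bolt's upright steel knob, 16 mm in diameter, on the right (-y) side of the case. This point is 56 mm, the knob's top 66 mm above the worktop; the knob stands clear above 29 mm. Push it toward the wheel (planner +y).
- bolt (a joint): Bolt travel in m: 0 out, 0.018 fully home. About 2 N of friction; stays where it is left. Its pointed tongue enters one of six notches under the wheel, one per picture, opposite it when a picture is centred in the window. Within about 0.06 rad the point draws the wheel true (push 6 to 10 N); further off it strikes the wheel and stops after some mm. Over 25 N is too hard.
- tin_middle (a point): Middle of the loose low tin, 86 mm in diameter and 40 mm high, standing beside the planner's left (+y) side. Leave it alone.

How it is judged:
On the way, in this order (a step that is already met when the one before it is completed fails the run):
1. the fish is centred in the window (wheel within 0.08 rad of its place) while the bolt is still out (value of joint bolt below 0.008 m and (value of joint wheel between -0.08 and 0.08 rad or value of joint wheel between 6.203 and 6.363 rad)), for 0.2 s.
2. the bolt is home (value of joint bolt above 0.016 m), for 0.2 s.
At the end, for the whole second after the job is handed in: The fish is centred in the window (wheel within 0.05 rad of 0 or of 6.283) and at rest, the bolt is home (beyond 16 of its 18 mm), and the loose tin stands upright within 15 mm of where it was (value of joint bolt above 0.016 m and velocity of joint wheel between -0.05 and 0.05 rad/s and (value of joint wheel between -0.05 and 0.05 rad or value of joint wheel between 6.233 and 6.333 rad) and distance of tin_middle from where it was at the start of the episode below 0.015 m and angle between tin_middle's own z axis and vertical below 0.1 rad); the robot touches nothing.
It fails at once if the robot presses on the wheel with more than 16 N (contact force between any of the fingers, the arm and wheel above 16 N).
It fails at once if the robot presses or pushes on any part of the planner (case, cover, bolt) with more than 25 N (contact force between any of the fingers, the arm and planner above 25 N).
It fails at once if the robot presses or pushes on any part of the planner (case, cover, bolt) with more than 25 N (contact force between any of the fingers, the arm and planner above 25 N).
It fails at once if the robot presses or pushes on any part of the planner (case, cover, bolt) with more than 25 N (contact force between any of the fingers, the arm and planner above 25 N).
It fails at once if the loose tin is shoved more than 15 mm or knocked over (distance of tin_middle from where it was at the start of the episode above 0.015 m or angle between tin_middle's own z axis and vertical above 0.3 rad).
It also fails if it takes over 72 s, if anything falls off the work surface, if the arm or the gripper's body presses on something with over 40 N, if the wrist force passes 120 N, or if a joint passes its speed limit or range.

### The arm

A 6-joint arm with a two-finger parallel gripper is mounted at the origin on the work surface; the furniture and walls round the work are solid. World frame = base frame: x ahead of the robot, y to its left, z up, the work surface at z = 0. Lengths are in m, angles in rad, forces in N, time in s.
With the tool pointing down it reaches from about 0.325 to 0.775 m from the base axis. Payload 5.5 kg.
Tool frame: the origin (TCP) lies midway between the tips of the shut fingers; the grasp point (between the pads) lies ctrl.grip_depth behind it (ctrl.grip_depth is the distance from the TCP to the grasp point, in m); x points along the fingers, y is the direction in which the jaws open and shut, and the axes are right-handed (so a half turn about x gives the same grasp; the last joint's range is limited). The gripper opens to 88 mm and grips with 3 to 60 N. Pads are 20 mm wide; open, the fingers measure 115 mm over their backs; the gripper's body (75 mm by 178 mm) begins 61 mm behind the grasp point.
Start: joints at [1.178, 0.091, 1.231, -0, 1.82, -0.057], TCP at [0.198, 0.567, 0.223] pointing down, gripper open.
Joint ranges: [-2.87, 2.87], [-0.86, 2.18], [0.17, 2.46], [-1.51, 4.65], [0.06, 2.69], [-2.65, 2.65]. Speed limits (rad/s): [2.57, 2.57, 3.01, 3.14, 3.14, 3.14].

### API

Orientations are given as [roll, pitch, yaw] about the fixed x, y, z axes, in that order (R = Rz(yaw) Ry(pitch) Rx(roll)).
In Python, from plant import ctrl gives the robot as it stands.
- The arm moves only by the shell command python3 -m inch 'ROWS' [OPENING]. ROWS is JSON, a list of rows, each a list of 6 numbers: the shift along the tool's x, y, z in units of 60 mm (1.0 is 60 mm), then the turn, a rotation vector about the tool's x, y, z in units of 10 degrees (1.0 is 10 degrees). In form: [[x, y, z, ax, ay, az], ...]. A call has 1 to 8 rows; each row is the pose to reach, as a shift and turn from the pose commanded when the call began, along the tool's axes at that moment; what a row does not reach only later rows make up. A row lasts 1/8 s, in which the tool goes at most 62.5 mm and 10.7 degrees, less where a joint would pass 70% of its speed; a pose out of reach is approached as far as the arm can. A call with a gripper value outside its range is refused whole. OPENING is the opening in per cent of the stroke, from 0 (shut) to 100 (fully open), set as the call begins (- or left out, the last holds). The fingers move at their own pace and stop on an object; the grip force is fixed at half the most. Time passes only in rows, so rows that repeat a pose let the fingers close. It gives the time, the measured TCP pose, the force and the opening at its end, in the units of the state.
- ctrl.observe(): the state, without advancing time (a new reading comes with each control period).
- ctrl.camera(name): name is "side" or "top" or "wrist"; returns a dict with "color" (384x512x3 uint8, red, green, blue), "range_z" (384x512 float32, m along the optical axis (not along the pixel's ray), 0 where there is no reading), "intrinsics" (3x3 intrinsics, pixels), "position" and "rotation" of the camera in the world. Camera axes: x right, y down, z forward; pixel columns grow to the right and rows downward; lengths in m; the calibration is good to about 2 mm. A picture is of the moment at which its call begins.
- ctrl.close_job(): hands the job in, once; it reports no verdict.
The state is a dict: "time_s": time; "qpos": joint angles; "joint_velocities": joint speeds; "joint_efforts": joint torques, N m; "tool_pos": TCP position; "orientation": TCP orientation; "contact_force": force on the tool from outside, world axes, zero at the start; "moment": the same for the moment, N m; "finger_gap": finger opening in m.
Only numpy, scipy, OpenCV 4.12 (cv2) and the standard library are available. Lean on these libraries where they do the work, as an engineer would, in place of code of your own. Each camera call takes 0.05 s, during which the arm holds its last target.

## Working session

There is one attempt and no reset: what is moved stays moved. The work goes in short steps, Python scripts to look and compute and a shell command to move; the robot and the scene stay as the last step left them, time stands still between calls to the robot, and variables do not carry over. Pictures are saved under pics/ and viewed, and the job is handed in when it is done.

```bash
ls; mkdir -p pics; python3 - <<'E'
from plant import ctrl
import cv2
print(ctrl.observe(), ctrl.grip_depth)
for n in ("side","top"):
    c=ctrl.camera(n); cv2.imwrite(f"pics/{n}0.png",c["color"][:,:,::-1]); print(n,c["intrinsics"],c["position"],c["rotation"])
E
```

```text
pics
{'time_s': 0.0, 'qpos': array([ 1.17834987e+00,  9.18534804e-02,  1.23187968e+00, -2.59780417e-05,
        1.81982524e+00, -5.66577734e-02]), 'joint_velocities': array([-0.00068193, -0.00070685, -0.00133501, -0.00112731,  0.00062876,
       -0.00062526]), 'joint_efforts': array([-1.01153975e-03, -4.46457911e+01, -4.06447113e+01,  6.97473320e-02,
        2.93074118e-02, -1.23213963e-04]), 'tool_pos': array([0.19757664, 0.56621075, 0.22151363]), 'orientation': array([-1.61464071,  1.56883042, -1.95043577]), 'contact_force': array([-0.16131774,  0.58257998,  0.44377097]), 'moment': array([-0.0543907,  0.0287793, -0.0538244]), 'finger_gap': 0.08753539110507841} 0.0187
side [[466.50062596   0.         251.63304239]
 [  0.         466.50062596 194.31303701]
 [  0.           0.           1.        ]] [0.37185661 0.80284272 0.58466513] [-2.15075223 -0.01877804 -3.06773196]
top [[381.08120461   0.         261.43080898]
 [  0.         381.08120461 185.33241149]
 [  0.           0.           1.        ]] [0.29193304 0.02059225 0.91545522] [-2.99192246e+00 -1.44538719e-03 -1.59132355e+00]
```

View pics/side0.png

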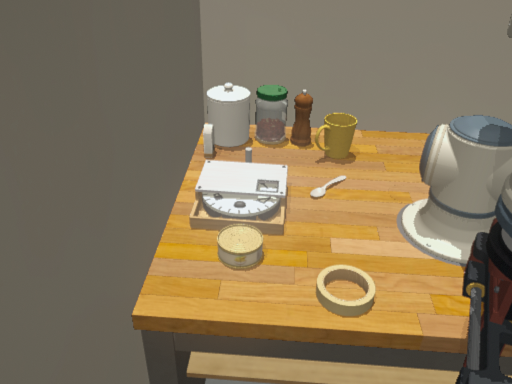

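View pics/top0.png

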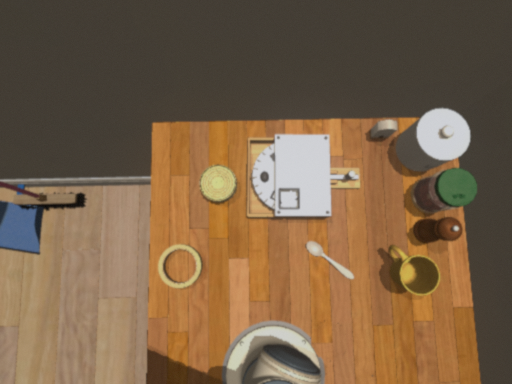

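The side view shows the planner at about (240,195), with the tin near it at (240,245). In the top view the cover spans (274..330, 134..217), the window is at (289,198), the knob at about (352,176) and the tin at (218,184). I'll zoom in and measure next.

```bash
cat > h.py <<'E'
import numpy as np, cv2
from scipy.spatial.transform import Rotation as R
from plant import ctrl
def rot(c):
    r=np.asarray(c["rotation"],float)
    return r if r.shape==(3,3) else R.from_euler("xyz",r).as_matrix()
def ray(c,u,v,z):
    d=rot(c)@np.linalg.inv(c["intrinsics"])@np.array([u,v,1.]); p=np.asarray(c["position"]); return p+d*(z-p[2])/d[2]
def proj(c,P):
    q=rot(c).T@(np.asarray(P)-c["position"]); q=c["intrinsics"]@q; return q[:2]/q[2]
def crop(c,x0,y0,x1,y1,s,name):
    cv2.imwrite(name,cv2.resize(c["color"][y0:y1,x0:x1,::-1],None,fx=s,fy=s,interpolation=cv2.INTER_CUBIC))
E
python3 - <<'E'
from h import *
np.set_printoptions(precision=4,suppress=True)
for n in ("top","side"):
    c=ctrl.camera(n)
    crop(c,*((190,110,370,230,4.4) if n=="top" else (180,130,310,270,4.2)),f"pics/{n}1.png")
    im=c["color"].astype(int); hsv=cv2.cvtColor(c["color"],cv2.COLOR_RGB2HSV)
    m=((hsv[...,1]<40)&(hsv[...,2]>150)).astype(np.uint8)
    if n=="top":
        m[:,:275]=0 ; 
    m=cv2.morphologyEx(m,cv2.MORPH_OPEN,np.ones((3,3)))
    m2=m.copy(); m2[:, :190]=0; m2[:, 345:]=0; m2[:120]=0; m2[225:]=0
    cs,_=cv2.findContours(m2,0,1)
    k=max(cs,key=cv2.contourArea); r=cv2.minAreaRect(k); b=cv2.boxPoints(r)
    print(n,r); print(np.array([ray(c,*p,.054) for p in b]))
    z=c["range_z"]
    if n=="top":
        u,v=310,165; print("cover range z",ray(c,u,v,0)); d=rot(c)@np.linalg.inv(c["intrinsics"])@[u,v,1]; print(c["position"]+d*z[v,u])
E
```

```text
top ((308.9999694824219, 174.99996948242188), (67.99998474121094, 79.99998474121094), -0.0)
[[ 0.3534 -0.0126  0.054 ]
 [ 0.5399 -0.0174  0.054 ]
 [ 0.5367 -0.176   0.054 ]
 [ 0.3502 -0.1663  0.054 ]]
cover range z [ 0.4779 -0.1035  0.    ]
[ 0.4673 -0.0965  0.0521]
side ((240.7803497314453, 188.49119567871094), (89.76822662353516, 53.757015228271484), 2.2906100749969482)
[[ 0.5266  0.0736  0.054 ]
 [ 0.5592 -0.139   0.054 ]
 [ 0.3505 -0.1444  0.054 ]
 [ 0.3523  0.068   0.054 ]]
```

View pics/top1.png

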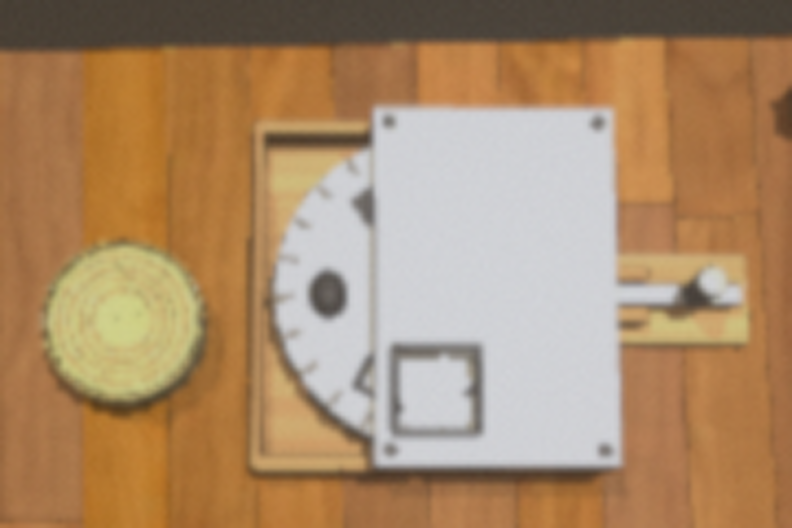

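View pics/side1.png

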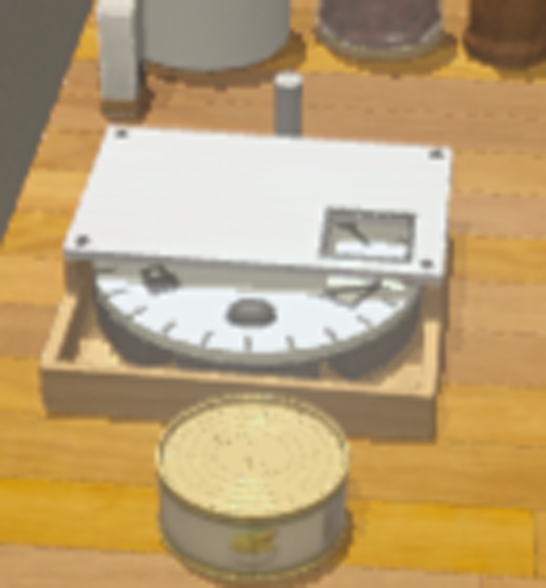

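```bash
python3 - <<'E'
from h import *
np.set_printoptions(precision=4,suppress=True)
c=ctrl.camera("top"); f=lambda a,b,z:ray(c,190+(a+.5)/4.4-.5,110+(b+.5)/4.4-.5,z)
for nm,a,b,z in [("TL",374,107,.054),("TR",612,108,.054),("BR",621,467,.054),("BL",374,467,.054),("win",436.5,390,.054),("knob",713,280,.066),("caseTL",254,122,.028),("caseBL",250,471,.028),("tin",124,323,.04),("egg",328,293,.04),("footR",748,300,.0)]:
    print(nm,f(a,b,z))
s=ctrl.camera("side"); g=lambda a,b,z:ray(s,180+(a+.5)/4.2-.5,130+(b+.5)/4.2-.5,z)
for nm,a,b,z in [("TL",109,129,.054),("TR",452,150,.054),("BR",445,268,.054),("BL",66,248,.054),("win",368,234,.054),("knob",288,78,.066),("caseL",45,368,.028),("caseR",435,394,.028),("tin",254,452,.04)]:
    print(nm,g(a,b,z))
E
```

```text
TL [ 0.5424 -0.0166  0.054 ]
TR [ 0.5394 -0.1428  0.054 ]
BR [ 0.3491 -0.1385  0.054 ]
BL [ 0.3517 -0.0117  0.054 ]
win [ 0.3908 -0.045   0.054 ]
knob [ 0.4435 -0.1882  0.066 ]
caseTL [0.5429 0.048  0.028 ]
caseBL [0.3527 0.053  0.028 ]
tin [0.4314 0.1179 0.04  ]
egg [0.4453 0.0098 0.04  ]
footR [ 0.4436 -0.2232  0.    ]
TL [ 0.539  -0.1388  0.054 ]
TR [ 0.3492 -0.1356  0.054 ]
BR [ 0.3514 -0.0165  0.054 ]
BL [ 0.5413 -0.0154  0.054 ]
win [ 0.391  -0.0443  0.054 ]
knob [ 0.4436 -0.1873  0.066 ]
caseL [0.541  0.0513 0.028 ]
caseR [0.3537 0.0537 0.028 ]
tin [0.4337 0.1209 0.04  ]
```

```bash
cat >> h.py <<'E'
def st():
    o=ctrl.observe(); return o, np.array(o["tool_pos"]), R.from_euler("xyz",o["orientation"]).as_matrix()
AX=np.array([.4463,-.0452]); YAW=-.02
def W(px,py):  # planner -> world
    c,s=np.cos(YAW),np.sin(YAW); return np.array([AX[0]+c*px-s*py, AX[1]+s*px+c*py])
def delta(p,Rt=None):
    o,t,Rm=st(); d=Rm.T@(np.asarray(p)-t)/.06
    r=np.zeros(3) if Rt is None else R.from_matrix(Rm.T@Rt).as_rotvec(degrees=True)/10
    return np.round(np.r_[d,r],4)
DOWN=np.array([[0,0,-1],[0,1,0],[-1,0,0]]).astype(float) # tool x down, y->world y, z -> world -x
E
python3 - <<'E'
from h import *
np.set_printoptions(precision=4,suppress=True)
o,t,Rm=st(); print(t,Rm, np.linalg.det(DOWN))
for a in (0,90,-90,180):
    Rt=R.from_euler("z",a,degrees=True).as_matrix()@DOWN
    print(a,delta([*W(0,.068),.12],Rt))
c=ctrl.camera("top"); z=c["range_z"]; v,u=np.mgrid[0:384,0:512]
P=(np.stack([u,v,0*u+1],-1)@np.linalg.inv(c["intrinsics"]).T*z[...,None])@rot(c).T+c["position"]
m=(z>0)&(P[...,2]>.09)&(P[...,0]>.3)&(P[...,1]>-.5)&(P[...,1]<.3)
print(P[m].min(0),P[m].max(0)); 
for lo in np.arange(-.5,.3,.05):
    q=m&(P[...,1]>=lo)&(P[...,1]<lo+.05)
    if q.any(): print(round(lo,2),P[q].min(0),P[q].max(0))
E
```

```text
[0.1977 0.5664 0.2223] [[-0.0002  0.3295  0.9441]
 [-0.0006  0.9441 -0.3295]
 [-1.     -0.0006 -0.    ]] -1.0Traceback (most recent call last):
  File "<stdin>", line 6, in <module>
  File "h.py", line 20, in delta
    r=np.zeros(3) if Rt is None else R.from_matrix(Rm.T@Rt).as_rotvec(degrees=True)/10
                                     ~~~~~~~~~~~~~^^^^^^^^^
  File "scipy/spatial/transform/_rotation.pyx", line 1143, in scipy.spatial.transform._rotation.Rotation.from_matrix
ValueError: Non-positive determinant (left-handed or null coordinate frame) in rotation matrix 0: [[ 1.     -0.0006  0.0002]
 [ 0.0006  0.9441 -0.3295]
 [ 0.     -0.3295 -0.9441]].
```

```bash
sed -i 's/^DOWN=.*/DOWN=np.array([[0,0,1],[0,1,0],[-1,0,0]]).astype(float)/' h.py
python3 - <<'E'
from h import *
np.set_printoptions(precision=4,suppress=True)
for a in (0,90,-90):
    Rt=R.from_euler("z",a-1.15,degrees=True).as_matrix()@DOWN
    print(a,delta([*W(0,.068),.12],Rt))
c=ctrl.camera("top"); z=c["range_z"]; v,u=np.mgrid[0:384,0:512]
P=(np.stack([u,v,0*u+1],-1)@np.linalg.inv(c["intrinsics"]).T*z[...,None])@rot(c).T+c["position"]
m=(z>0)&(P[...,2]>.09)&(P[...,0]>.3)&(P[...,1]>-.5)&(P[...,1]<.3)
for lo in np.arange(-.5,.3,.05):
    q=m&(P[...,1]>=lo)&(P[...,1]<lo+.05)
    if q.any(): print(round(lo,2),P[q].min(0),P[q].max(0))
E
```

```text
0 [ 1.7087 -7.1804  6.9192 -1.8091 -0.0008  0.0036]
90 [  1.7087  -7.1804   6.9192 -10.8091  -0.0036   0.0023]
-90 [ 1.7087 -7.1804  6.9192  7.1909  0.0021  0.0033]
-0.5 [ 0.3   -0.474  0.09 ] [ 0.5995 -0.45    0.2465]
-0.45 [ 0.3584 -0.45    0.0901] [ 0.5998 -0.4     0.3241]
-0.4 [ 0.3    -0.4     0.0901] [ 0.6004 -0.35    0.4018]
-0.35 [ 0.3002 -0.35    0.0901] [ 0.6    -0.3     0.4623]
-0.3 [ 0.5963 -0.3     0.0905] [ 0.6001 -0.25    0.4638]
-0.25 [ 0.5961 -0.25    0.0903] [ 0.6003 -0.2     0.4643]
-0.2 [ 0.5964 -0.2     0.09  ] [ 0.6004 -0.15    0.4659]
-0.15 [ 0.5965 -0.15    0.0904] [ 0.6002 -0.1     0.4676]
-0.1 [ 0.5963 -0.1     0.09  ] [ 0.6   -0.05   0.469]
-0.05 [ 0.5962 -0.05    0.0903] [ 0.5999 -0.      0.4702]
-0.0 [0.5963 0.     0.0903] [0.6003 0.05   0.4715]
0.05 [0.5964 0.05   0.09  ] [0.6    0.1    0.4732]
0.1 [0.5964 0.1    0.0905] [0.6    0.15   0.4744]
0.15 [0.5965 0.15   0.0905] [0.6    0.2    0.4764]
0.2 [0.5962 0.2    0.0913] [0.6001 0.25   0.4781]
0.25 [0.5963 0.25   0.0903] [0.6001 0.3    0.4785]
```

```bash
python3 -m inch '[[0.2,-0.9,0.86,-0.3,0,0],[0.4,-1.8,1.73,-0.6,0,0],[0.6,-2.7,2.6,-0.9,0,0],[0.8,-3.6,3.46,-1.2,0,0],[1.0,-4.5,4.32,-1.5,0,0],[1.2,-5.4,5.19,-1.81,0,0],[1.3,-6.3,6.05,-1.81,0,0],[1.3,-7.18,6.92,-1.81,0,0]]' 0
python3 -m inch '[[0,0,0,0,0,0]]'
python3 - <<'E'
from h import *
np.set_printoptions(precision=4,suppress=True)
Rt=R.from_euler("z",-1.15,degrees=True).as_matrix()@DOWN
o,t,Rm=st(); print(t,o["contact_force"],o["finger_gap"],o["qpos"]);print(delta([*W(0,.068),.10],Rt))
c=ctrl.camera("wrist"); cv2.imwrite("pics/w1.png",c["color"][:,:,::-1]);print(c["position"])
E
```

```text
time_s: 1.35
tool_pos: [0.4044, 0.115, 0.1514]
orientation: [0.35, 1.57, 0.33]
contact_force: [0.6, 1.2, 0.6]
finger_gap: 0.0113
time_s: 1.48
tool_pos: [0.405, 0.1131, 0.1512]
orientation: [-1.844, 1.57, -1.871]
contact_force: [0.1, 0.4, 0.2]
finger_gap: 0.0019
[0.405  0.1131 0.1512] [0.1455 0.4334 0.1581] 0.0019385608822963605 [ 0.1921 -0.407   1.804  -0.001   1.7451 -1.351 ]
[ 0.8541 -1.4837  0.7524 -0.0444 -0.0017  0.0062]
[0.338  0.115  0.3131]
```

View pics/w1.png

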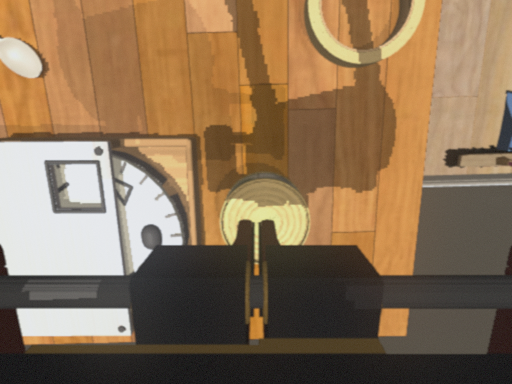

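The wrist view shows the window at (78,187), the egg at (151,237), and the cheese wedge's edge at (123,190) just counter-clockwise of the egg. The tin is below at (264,215). This matches the picture order, so the fish is about 150° away and needs a clockwise turn. I'll move to the start of a stroke on the near side.

```bash
python3 - <<'E'
from h import *
np.set_printoptions(precision=4,suppress=True)
Rt=R.from_euler("z",-1.15,degrees=True).as_matrix()@DOWN
print(delta([*W(-.0384,.0561),.10],Rt),delta([*W(-.0384,.0561),.06],Rt))
E
```

```text
[ 0.8575 -1.7235  0.1197 -0.0281 -0.002  -0.0009] [ 1.5242 -1.7237  0.1199 -0.0281 -0.002  -0.0009]
```

```bash
python3 -m inch '[[0,-0.8,0.06,-0.03,0,0],[0.3,-1.724,0.12,-0.03,0,0],[0.86,-1.724,0.12,-0.03,0,0],[1.2,-1.724,0.12,-0.03,0,0],[1.5,-1.724,0.12,-0.03,0,0],[1.5,-1.724,0.12,-0.03,0,0],[1.5,-1.724,0.12,-0.03,0,0]]' 0
python3 - <<'E'
from h import *
np.set_printoptions(precision=4,suppress=True)
Rt=R.from_euler("z",-1.15,degrees=True).as_matrix()@DOWN
o,t,Rm=st(); print(o["time_s"],t,o["contact_force"],o["finger_gap"]);print(delta([*W(-.0384,.0561),.06],Rt))
c=ctrl.camera("wrist"); cv2.imwrite("pics/w2.png",c["color"][:,:,::-1]);print(c["position"])
E
```

```text
time_s: 2.4
tool_pos: [0.4097, 0.0139, 0.0626]
orientation: [-0.004, 1.57, -0.017]
contact_force: [0.7, -0.8, 0.0]
finger_gap: 0.0008
2.4 [0.4097 0.0139 0.0626] [ 0.678  -0.7508  0.0396] 0.0008199694291513003
[ 0.0425 -0.0382 -0.01    0.0382  0.0073  0.    ]
[0.3423 0.0148 0.2244]
```

View pics/w2.png

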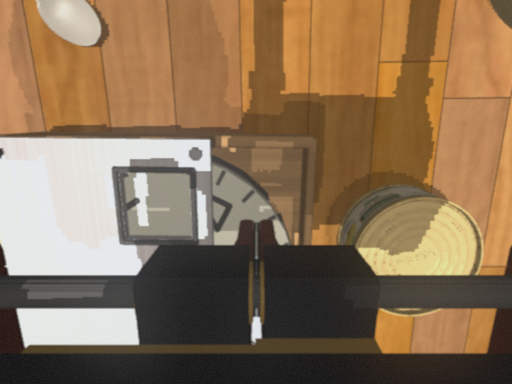

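```bash
cat > guard.py <<'E'
from h import *
o,t,Rm=st(); f=o["contact_force"]; print("   G %.2f z=%.4f F=%s"%(o["time_s"],t[2],np.round(f,2)))
import sys; sys.exit(1 if f[2]>float(sys.argv[1]) else 0)
E
python3 -m inch '[[0.1,-0.038,-0.01,0.038,0,0],[0.22,-0.038,-0.01,0.038,0,0],[0.22,-0.038,-0.01,0.038,0,0],[0.22,-0.038,-0.01,0.038,0,0]]' >/dev/null; python3 guard.py 2
python3 - <<'E'
from h import *
for i in range(3): ctrl.camera("wrist"); o=ctrl.observe(); print(o["tool_pos"],o["contact_force"])
E
```

```text
G 2.95 z=0.0483 F=[-0.02 -0.79 -0.06]
[0.40862056 0.0110455  0.04850161] [-0.85395471 -0.07110628 -0.20371303]
[0.40868316 0.01103755 0.04858352] [-0.48322317 -0.09474035  0.00520709]
[0.40867482 0.01105254 0.04858309] [-0.14952273 -0.09422825 -0.00541796]
```

```bash
S='python3 guard.py 2'
python3 -m inch '[[0.0167,0,0,0,0,0],[0.0167,0,0,0,0,0]]' >/dev/null; $S &&
python3 -m inch '[[0.0167,0,0,0,0,0],[0.0167,0,0,0,0,0]]' >/dev/null; $S &&
python3 -m inch '[[0.0167,0,0,0,0,0],[0.0167,0,0,0,0,0]]' >/dev/null && $S &&
python3 -m inch '[[0.0167,0,0,0,0,0],[0.0167,0,0,0,0,0]]' >/dev/null && $S &&
python3 -m inch '[[0.0167,0,0,0,0,0],[0.0167,0,0,0,0,0]]' >/dev/null && $S &&
python3 -m inch '[[0.0167,0,0,0,0,0],[0.0167,0,0,0,0,0]]' >/dev/null && $S &&
python3 -m inch '[[0.0167,0,0,0,0,0],[0.0167,0,0,0,0,0]]' >/dev/null && $S &&
python3 -m inch '[[0.0167,0,0,0,0,0],[0.0167,0,0,0,0,0]]' >/dev/null && $S
```

```text
G 3.35 z=0.0474 F=[ 0.43 -0.44 -0.23]
   G 3.60 z=0.0463 F=[-0.19 -0.75 -0.76]
   G 3.85 z=0.0453 F=[-0.44  0.19 -0.03]
   G 4.10 z=0.0443 F=[ 0.37  0.29 -0.39]
   G 4.35 z=0.0433 F=[-0.59 -0.11  0.22]
   G 4.60 z=0.0423 F=[ 0.18 -0.13  0.5 ]
   G 4.85 z=0.0413 F=[-0.1   1.12 -0.25]
   G 5.10 z=0.0402 F=[ 0.29 -0.42  0.63]
```

```bash
S='python3 guard.py 1.5'
python3 -m inch '[[0.0167,0,0,0,0,0],[0.0167,0,0,0,0,0]]' >/dev/null && $S &&
python3 -m inch '[[0.0167,0,0,0,0,0],[0.0167,0,0,0,0,0]]' >/dev/null && $S &&
python3 -m inch '[[0.0167,0,0,0,0,0],[0.0167,0,0,0,0,0]]' >/dev/null && $S &&
python3 -m inch '[[0.0167,0,0,0,0,0],[0.0167,0,0,0,0,0]]' >/dev/null && $S &&
python3 -m inch '[[0.0167,0,0,0,0,0],[0.0167,0,0,0,0,0]]' >/dev/null && $S &&
python3 -m inch '[[0.0167,0,0,0,0,0],[0.0167,0,0,0,0,0]]' >/dev/null && $S &&
python3 -m inch '[[0.0167,0,0,0,0,0],[0.0167,0,0,0,0,0]]' >/dev/null && $S
```

```text
G 5.35 z=0.0393 F=[-0.28  0.16 -0.18]
   G 5.60 z=0.0382 F=[ 0.49 -0.58  0.23]
   G 5.85 z=0.0374 F=[-0.75  0.05  1.01]
   G 6.10 z=0.0367 F=[-1.34  2.15  3.11]
```

```bash

python3 -m inch '[[0.0083,0,0,0,0,0],[0.0083,0,0,0,0,0],[0.0083,0,0,0,0,0]]' >/dev/null && python3 guard.py 7 &&
python3 -m inch '[[0.0083,0,0,0,0,0],[0.0083,0,0,0,0,0],[0.0083,0,0,0,0,0]]' >/dev/null && python3 guard.py 7 &&
python3 -m inch '[[0.0083,0,0,0,0,0],[0.0083,0,0,0,0,0],[0.0083,0,0,0,0,0]]' >/dev/null && python3 guard.py 7 
python3 - <<'E'
from h import *
for i in range(3): ctrl.camera("wrist"); o=ctrl.observe(); print(o["tool_pos"],o["contact_force"])
E
```

```text
G 6.47 z=0.0362 F=[-3.02  2.06  4.89]
   G 6.85 z=0.0359 F=[-3.04  3.06  6.09]
   G 7.22 z=0.0356 F=[-3.53  3.54  7.58]
[0.40865057 0.0115721  0.03558807] [-4.37337725  3.14836404  7.44880431]
[0.40866105 0.01156695 0.03560673] [-2.42854679  3.29340203  7.50329614]
[0.40864634 0.01156013 0.0355979 ] [-4.01867593  3.63468603  8.346714  ]
```

```bash
cat >> h.py <<'E'
def arc(phi0,phis,dz=0,rad=.068):
    # phi: CCW angle from tread (+y) ; position = (-r sin, r cos)
    o,t,Rm=st(); w=lambda p:np.r_[W(-rad*np.sin(p),rad*np.cos(p)),0]
    for p in phis: print(p.round(3), np.round(Rm.T@(w(p)-w(phi0)+[0,0,dz])/.06,4))
def plan():
    o,t,_=st(); d=t[:2]-AX; c,s=np.cos(YAW),np.sin(YAW); x,y=c*d[0]+s*d[1],-s*d[0]+c*d[1]
    print("planner",round(x,4),round(y,4),"r",round(np.hypot(x,y),4),"phi",round(np.arctan2(-x,y),4),"z",t[2].round(4),"F",np.round(o["contact_force"],2),"t",o["time_s"])
E
python3 -m inch '[[0.014,0,0,0,0,0],[0.014,0,0,0,0,0],[0.014,0,0,0,0,0]]' >/dev/null
python3 - <<'E'
from h import *
plan(); arc(.6,np.arange(.53,.3,-.07)); print(st()[2].round(4))
E
```

```text
planner -0.0387 0.0561 r 0.0682 phi 0.6039 z 0.0351 F [-3.98  4.46  9.03] t 7.75
0.53 [0.0001 0.0425 0.067 ]
0.46 [0.0002 0.0803 0.1367]
0.39 [0.0003 0.113  0.2089]
0.32 [0.0003 0.1407 0.2833]
[[ 5.000e-04  2.090e-02  9.998e-01]
 [ 1.300e-03  9.998e-01 -2.090e-02]
 [-1.000e+00  1.300e-03  5.000e-04]]
```

```bash

python3 -m inch '[[0.005,0.0425,0.067,0,0,0],[0.005,0.0803,0.1367,0,0,0],[0.005,0.113,0.2089,0,0,0],[0.005,0.1407,0.2833,0,0,0]]' >/dev/null
python3 - <<'E'
from h import *
plan(); c=ctrl.camera("wrist"); cv2.imwrite("pics/w3.png",c["color"][:,:,::-1]);plan(); arc(.32,np.arange(.25,-.3,-.07))
E
```

```text
planner -0.0217 0.0634 r 0.067 phi 0.3296 z 0.0347 F [-5.13 -0.64  8.47] t 8.25
planner -0.0213 0.0635 r 0.067 phi 0.3233 z 0.0347 F [-4.46 -0.16  8.95] t 8.3
0.25 [0.     0.0224 0.0761]
0.18 [0.     0.0395 0.1535]
0.11 [1.00e-04 5.10e-02 2.32e-01]
0.04 [1.000e-04 5.710e-02 3.111e-01]
-0.03 [2.000e-04 5.760e-02 3.904e-01]
-0.1 [2.000e-04 5.260e-02 4.696e-01]
-0.17 [3.000e-04 4.200e-02 5.482e-01]
-0.24 [4.000e-04 2.600e-02 6.259e-01]
```

View pics/w3.png

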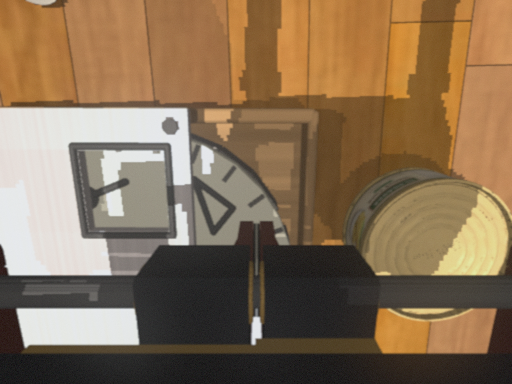

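```bash

python3 -m inch '[[0.009,0.0224,0.0761,0,0,0],[0.01,0.0395,0.1535,0,0,0],[0.01,0.051,0.232,0,0,0],[0.01,0.0571,0.3111,0,0,0],[0.01,0.0576,0.3904,0,0,0],[0.01,0.0526,0.4696,0,0,0]]' >/dev/null
python3 - <<'E'
from h import *
plan();  arc(-.1,np.arange(-.17,-.65,-.07))
E
```

```text
planner 0.0066 0.0669 r 0.0672 phi -0.0985 z 0.0343 F [-4.24  1.63  9.33] t 9.05
-0.17 [ 0.     -0.0106  0.0786]
-0.24 [ 1.000e-04 -2.660e-02  1.563e-01]
-0.31 [ 1.000e-04 -4.800e-02  2.327e-01]
-0.38 [ 2.000e-04 -7.480e-02  3.073e-01]
-0.45 [ 2.000e-04 -1.066e-01  3.800e-01]
-0.52 [ 3.000e-04 -1.435e-01  4.502e-01]
-0.59 [ 3.000e-04 -1.852e-01  5.177e-01]
```

```bash

python3 -m inch '[[0.008,-0.0106,0.0786,0,0,0],[0.008,-0.0266,0.1563,0,0,0],[0.008,-0.048,0.2327,0,0,0],[0.008,-0.0748,0.3073,0,0,0],[0.008,-0.1066,0.38,0,0,0],[0.008,-0.1435,0.4502,0,0,0],[0.008,-0.1852,0.5177,0,0,0]]' >/dev/null
python3 - <<'E'
from h import *
plan(); c=ctrl.camera("wrist"); cv2.imwrite("pics/w4.png",c["color"][:,:,::-1]);plan();  arc(-.59,np.array([.62]))
E
```

```text
planner 0.0382 0.0565 r 0.0682 phi -0.594 z 0.0343 F [-3.04  4.02 10.2 ] t 9.925
planner 0.0386 0.0562 r 0.0682 phi -0.6017 z 0.0343 F [-3.25  3.11 10.08] t 9.975
0.62 [-0.0032 -0.0207 -1.289 ]
```

View pics/w4.png

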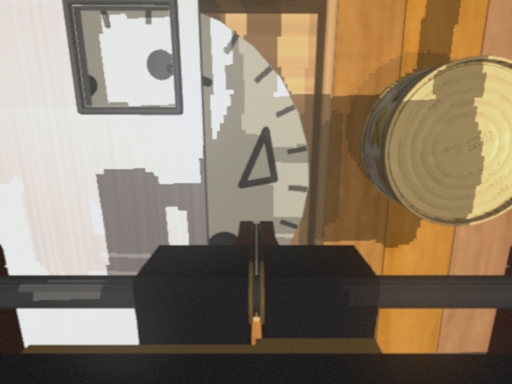

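```bash

python3 -m inch '[[-0.08,0,0,0,0,0],[-0.15,0,-0.1,0,0,0],[-0.15,-0.01,-0.6,0,0,0],[-0.15,-0.02,-1.1,0,0,0],[-0.15,-0.0207,-1.289,0,0,0],[-0.1,-0.0207,-1.289,0,0,0],[-0.05,-0.0207,-1.289,0,0,0],[-0.05,-0.0207,-1.289,0,0,0]]' >/dev/null
python3 - <<'E'
from h import *
plan(); c=ctrl.camera("top"); crop(c,190,110,370,230,4.4,"pics/t2.png");plan()
E
python3 -m inch '[[0.015,0,0,0,0,0],[0.02,0,0,0,0,0],[0.02,0,0,0,0,0]]' >/dev/null; python3 guard.py 9
```

```text
planner -0.0393 0.055 r 0.0677 phi 0.6205 z 0.0361 F [-1.21  1.54  5.88] t 10.975
planner -0.0393 0.055 r 0.0676 phi 0.6199 z 0.0362 F [-1.88  1.34  4.95] t 11.025
   G 11.40 z=0.0354 F=[-3.67  2.47  7.66]
```

```bash

python3 -m inch '[[0.01,0,0,0,0,0],[0.015,0,0,0,0,0],[0.015,0,0,0,0,0]]' >/dev/null; python3 - <<'E'
from h import *
plan(); arc(.62,np.arange(.53,-.11,-.09))
E
```

```text
planner -0.0392 0.0554 r 0.0679 phi 0.6163 z 0.0348 F [-5.18  2.64  9.21] t 11.775
0.53 [0.0001 0.0555 0.0855]
0.44 [0.0002 0.1031 0.1757]
0.35 [0.0003 0.1425 0.2698]
0.26 [0.0004 0.1732 0.367 ]
0.17 [4.000e-04 1.950e-01 4.666e-01]
0.08 [5.000e-04 2.078e-01 5.678e-01]
-0.01 [5.000e-04 2.115e-01 6.697e-01]
-0.1 [5.000e-04 2.060e-01 7.715e-01]
```

```bash

python3 -m inch '[[0.008,0.0555,0.0855,0,0,0],[0.01,0.1031,0.1757,0,0,0],[0.012,0.1425,0.2698,0,0,0],[0.014,0.1732,0.367,0,0,0],[0.016,0.195,0.4666,0,0,0],[0.017,0.2078,0.5678,0,0,0],[0.017,0.2115,0.6697,0,0,0],[0.017,0.206,0.7715,0,0,0]]' >/dev/null
python3 - <<'E'
from h import *
plan();
E
python3 -m inch '[[0.008,-0.0106,0.0786,0,0,0],[0.008,-0.0266,0.1563,0,0,0],[0.008,-0.048,0.2327,0,0,0],[0.008,-0.0748,0.3073,0,0,0],[0.008,-0.1066,0.38,0,0,0],[0.008,-0.1435,0.4502,0,0,0],[0.008,-0.1852,0.5177,0,0,0]]' >/dev/null
python3 - <<'E'
from h import *
plan(); c=ctrl.camera("wrist"); cv2.imwrite("pics/w5.png",c["color"][:,:,::-1]);plan();  arc(-.59,np.array([.3]))
E
```

```text
planner 0.0074 0.0672 r 0.0676 phi -0.11 z 0.034 F [-4.77  1.25 10.67] t 12.775
planner 0.039 0.0567 r 0.0688 phi -0.6023 z 0.0339 F [-3.43  3.61 11.47] t 13.65
planner 0.0394 0.0565 r 0.0689 phi -0.6092 z 0.034 F [-3.16  3.12 11.3 ] t 13.7
0.3 [-0.0024  0.1401 -0.9656]
```

View pics/w5.png

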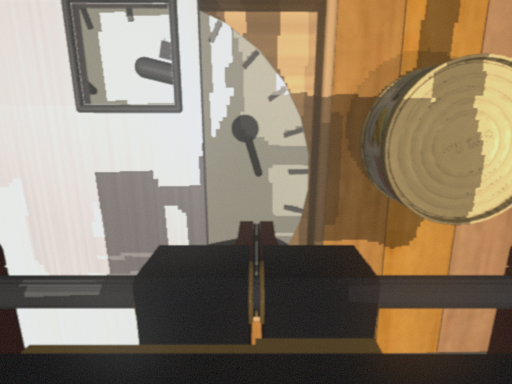

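```bash

python3 -m inch '[[-0.08,0,0,0,0,0],[-0.16,0.05,-0.1,0,0,0],[-0.16,0.14,-0.5,0,0,0],[-0.16,0.14,-0.9656,0,0,0],[-0.16,0.14,-0.9656,0,0,0],[-0.16,0.14,-0.9656,0,0,0],[-0.16,0.14,-0.9656,0,0,0]]' >/dev/null
python3 - <<'E'
from h import *
plan(); c=ctrl.camera("wrist"); cv2.imwrite("pics/w6.png",c["color"][:,:,::-1]); crop(c,30,90,230,240,4,"pics/w6z.png")
c=ctrl.camera("top"); crop(c,240,120,340,230,5,"pics/t6.png")
P=W(-.056,0); print(proj(ctrl.camera("wrist"),[*P,.037]))
E
```

```text
planner -0.02 0.0643 r 0.0674 phi 0.3007 z 0.0416 F [-0.41 -0.01  0.2 ] t 14.575
[139.93209438 175.61985235]
```

View pics/w6.png

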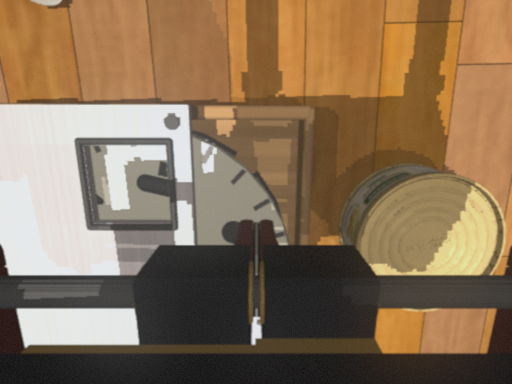

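View pics/t6.png

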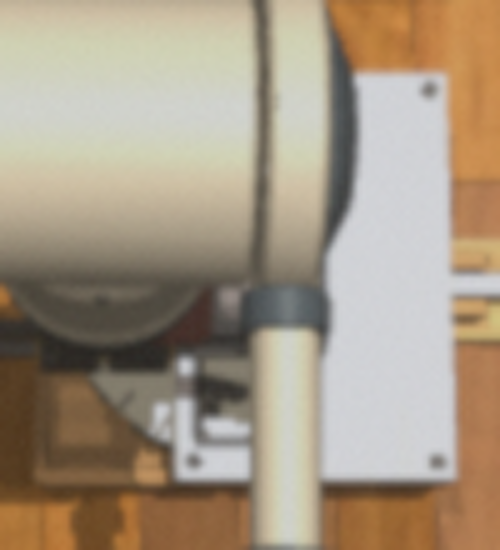

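```bash
python3 - <<'E'
from h import *
o,t,_=st(); c=ctrl.camera("wrist"); off=c["position"]-t
c=dict(c); c["position"]=np.r_[W(.0394,.0565),.034]+off
inv=lambda p:R.from_euler("z",-YAW).as_matrix()@np.r_[p[:2]-AX,0]
for u,v in [(245,117),(245,129),(252,148),(259,174)]:
    q=inv(ray(c,u,v,.037)); a=np.degrees(np.arctan2(q[1],q[0])); print(q*1e3,np.hypot(*q[:2])*1e3,a,"wheel if centre",a-60)
print(inv(ray(c,125,55,.054)))
E
```

```text
[-27.97789044  50.93226143   0.        ] 58.11073573630567 118.78068296867465 wheel if centre 58.780682968674654
[-22.04828988  50.88001033   0.        ] 55.451803740473586 113.4289633901008 wheel if centre 53.428963390100805
[-12.42866776  54.41747307   0.        ] 55.818752738844196 102.86538347440998 wheel if centre 42.86538347440998
[ 1.21547968 58.07223424  0.        ] 58.084953137995214 88.8009469618874 wheel if centre 28.800946961887405
[-0.05380491  0.00011644  0.        ]
```

```bash
python3 - <<'E'
from h import *
plan(); arc(.3,np.array([.5])); arc(.5,np.arange(.42,-.3,-.08))
E
```

```text
planner -0.0203 0.0643 r 0.0675 phi 0.3056 z 0.0415 F [-0.56 -0.09 -0.6 ] t 14.775
0.5 [ 1.000e-04 -8.840e-02 -2.083e-01]
0.42 [-0.      0.0404  0.0812]
0.34 [-1.000e-04  7.410e-02  1.653e-01]
0.26 [-1.000e-04  1.010e-01  2.518e-01]
0.18 [-1.000e-04  1.209e-01  3.403e-01]
0.1 [-2.000e-04  1.337e-01  4.300e-01]
0.02 [-2.000e-04  1.392e-01  5.205e-01]
-0.06 [-2.000e-04  1.376e-01  6.111e-01]
-0.14 [-3.000e-04  1.286e-01  7.013e-01]
-0.22 [-3.000e-04  1.125e-01  7.905e-01]
```

```bash

python3 -m inch '[[0,-0.0884,-0.2083,0,0,0],[0.06,-0.0884,-0.2083,0,0,0],[0.1,-0.0884,-0.2083,0,0,0],[0.125,-0.0884,-0.2083,0,0,0],[0.125,-0.0884,-0.2083,0,0,0]]' >/dev/null; python3 guard.py 8 &&
python3 -m inch '[[0.01,0,0,0,0,0],[0.02,0,0,0,0,0],[0.02,0,0,0,0,0]]' >/dev/null; python3 guard.py 8
```

```text
G 15.40 z=0.0352 F=[-3.78  2.33  7.7 ]
   G 15.78 z=0.0345 F=[-3.88  3.6  10.21]
```

```bash

python3 -m inch '[[0.006,0.0404,0.0812,0,0,0],[0.008,0.0741,0.1653,0,0,0],[0.01,0.101,0.2518,0,0,0],[0.012,0.1209,0.3403,0,0,0]]' >/dev/null; python3 guard.py 8
python3 - <<'E'
from h import *
plan(); c=ctrl.camera("wrist"); crop(c,30,80,230,250,4,"pics/w7.png"); arc(.18,np.arange(.1,-.3,-.08))
E
```

```text
G 16.27 z=0.0339 F=[-4.77 -0.78 11.06]
planner -0.0118 0.0664 r 0.0674 phi 0.1758 z 0.0339 F [-4.77 -0.78 11.06] t 16.275
0.1 [0.0002 0.0128 0.0897]
0.02 [0.0003 0.0183 0.1802]
-0.06 [0.0005 0.0166 0.2708]
-0.14 [0.0006 0.0077 0.361 ]
-0.22 [ 0.0008 -0.0085  0.4502]
```

View pics/w7.png

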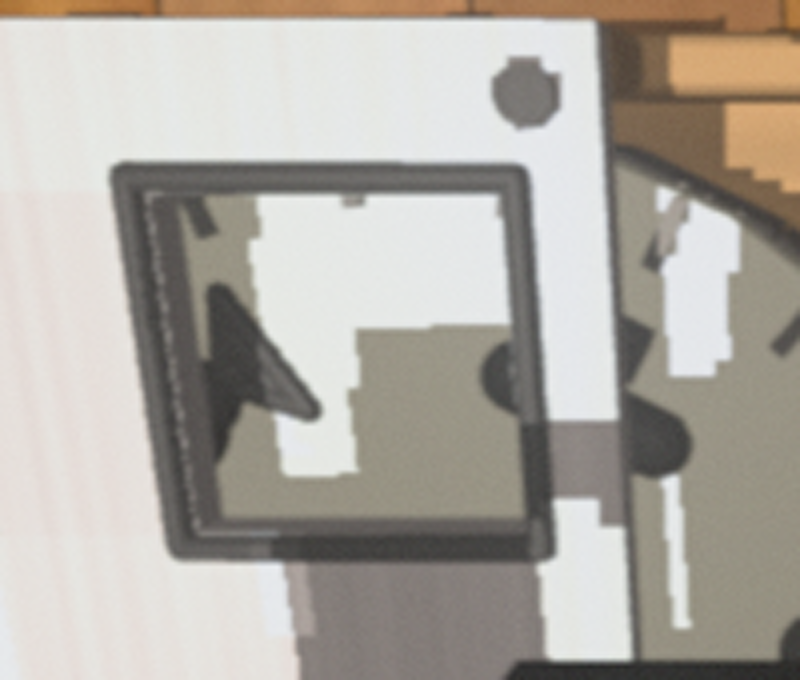

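The window now shows the fish's tail at about (260,360) in the zoomed picture, coming in from the right (-y). The mushroom is leaving at the other side. I'll continue the stroke.

```bash

python3 -m inch '[[0.003,0.0128,0.0897,0,0,0],[0.003,0.0183,0.1802,0,0,0],[0.003,0.0166,0.2708,0,0,0],[0.003,0.0077,0.361,0,0,0]]' >/dev/null; python3 guard.py 8
python3 - <<'E'
from h import *
plan(); c=ctrl.camera("wrist"); crop(c,30,40,230,210,4,"pics/w8.png"); arc(-.14,np.arange(-.18,-.42,-.04)); print(proj(c,[*W(-.056,0),.037]), proj(c,[*W(-.056,0),.054]))
E
```

```text
G 16.82 z=0.0338 F=[-3.82  0.75 11.35]
planner 0.01 0.0671 r 0.0679 phi -0.1475 z 0.0338 F [-3.82  0.75 11.35] t 16.825
-0.18 [ 0.0001 -0.0072  0.0448]
-0.22 [ 0.0002 -0.0161  0.0892]
-0.26 [ 0.0003 -0.0268  0.1332]
-0.3 [ 0.0003 -0.0393  0.1768]
-0.34 [ 0.0004 -0.0535  0.2199]
-0.38 [ 0.0005 -0.0695  0.2623]
[123.180866   119.82348488] [107.2971863  120.15171035]
```

View pics/w8.png

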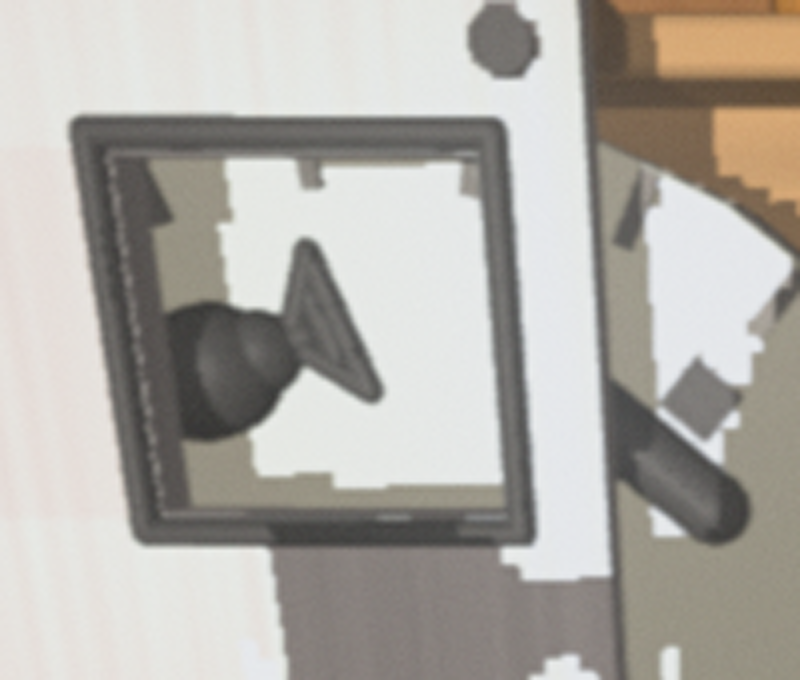

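```bash

python3 -m inch '[[0,-0.0072,0.0448,0,0,0],[0,-0.0161,0.0892,0,0,0],[0,-0.0268,0.1332,0,0,0],[0,-0.0393,0.1768,0,0,0],[0,-0.0393,0.1768,0,0,0]]' >/dev/null; python3 guard.py 8
cat >> h.py <<'E'
def meas(c,pts,z=.037):
    for u,v in pts:
        p=ray(c,u,v,z); q=R.from_euler("z",-YAW).as_matrix()@np.r_[p[:2]-AX,0]
        print((u,v),"mm",np.round(q[:2]*1e3,1),"r",round(np.hypot(*q[:2])*1e3,1),"ang-180 rad",round((np.arctan2(q[1],q[0])-np.pi+np.pi)%(2*np.pi)-np.pi,3))
E
python3 - <<'E'
from h import *
plan(); c=ctrl.camera("wrist"); np.save("c9.npy",c,allow_pickle=True); crop(c,30,10,230,180,4,"pics/w9.png"); 
o=[40/1,0]
print(proj(c,[*W(-.056,0),.037]), proj(c,[*W(-.056,0),.054]))
E
```

```text
G 17.50 z=0.0339 F=[-3.99  1.68 10.72]
planner 0.0207 0.065 r 0.0682 phi -0.3089 z 0.0339 F [-3.99  1.68 10.72] t 17.5
[125.23887638  97.50705426] [109.3203457   95.14187848]
```

View pics/w9.png

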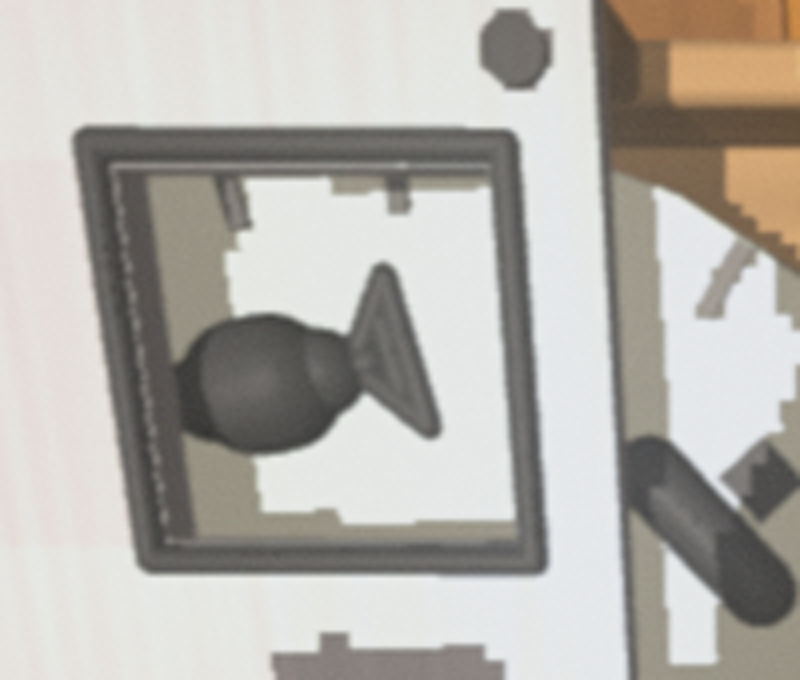

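```bash
python3 - <<'E'
from h import *
c=np.load("c9.npy",allow_pickle=True).item(); z=lambda a,b:(30+a/4,10+b/4)
meas(c,[z(232,205),z(398,200),z(308,375),z(262,383),z(178,392),z(382,268),z(432,435),z(407,352)])
print("window corners in"); meas(c,[z(75,130),z(517,130),z(545,572),z(145,572)],.054)
E
```

```text
(88.0, 61.25) mm [-72.7 -16.2] r 74.5 ang-180 rad 0.219
(129.5, 60.0) mm [-73.3   3.9] r 73.4 ang-180 rad -0.053
(107.0, 103.75) mm [-53.   -9.4] r 53.9 ang-180 rad 0.176
(95.5, 105.75) mm [-52.1 -15.3] r 54.3 ang-180 rad 0.285
(74.5, 108.0) mm [-51.  -25.9] r 57.2 ang-180 rad 0.47
(125.5, 77.0) mm [-65.6   1.1] r 65.6 ang-180 rad -0.017
(138.0, 118.75) mm [-45.8   5.4] r 46.1 ang-180 rad -0.117
(131.75, 98.0) mm [-55.8   3.2] r 55.9 ang-180 rad -0.057
window corners in
(48.75, 42.5) mm [-77.3 -23.2] r 80.7 ang-180 rad 0.292
(159.25, 42.5) mm [-77.4  23.7] r 80.9 ang-180 rad -0.298
(166.25, 153.0) mm [-30.5  23.3] r 38.4 ang-180 rad -0.654
(66.25, 153.0) mm [-30.5 -22.9] r 38.1 ang-180 rad 0.646
```

Three cues agree that about 0.21 rad clockwise remains: the tail's tilt is 0.21, the mark by the fish is at 0.22, and the middle of its span is at 0.20. The measured window centre is within 2 mm of where it should be.

```bash
python3 - <<'E'
from h import *
plan(); arc(-.30,np.array([-.35,-.4,-.45,-.5,-.51]))
E
```

```text
planner 0.0207 0.065 r 0.0682 phi -0.3091 z 0.034 F [-4.11  1.7  10.46] t 17.55
-0.35 [ 0.0001 -0.018   0.0537]
-0.4 [ 0.0002 -0.0387  0.1065]
-0.45 [ 0.0003 -0.062   0.1581]
-0.5 [ 0.0004 -0.0879  0.2085]
-0.51 [ 0.0004 -0.0934  0.2184]
```

```bash

python3 -m inch '[[0.002,-0.018,0.0537,0,0,0],[0.002,-0.0387,0.1065,0,0,0],[0.002,-0.062,0.1581,0,0,0],[0.002,-0.0879,0.2085,0,0,0],[0.002,-0.0934,0.2184,0,0,0]]' >/dev/null; python3 guard.py 8
python3 - <<'E'
from h import *
plan(); c=ctrl.camera("wrist"); np.save("c10.npy",c,allow_pickle=True); crop(c,30,0,230,150,4,"pics/w10.png"); 
E
```

```text
G 18.18 z=0.0340 F=[-3.67  3.29 10.88]
planner 0.0341 0.0597 r 0.0687 phi -0.5186 z 0.034 F [-3.67  3.29 10.88] t 18.175
```

View pics/w10.png

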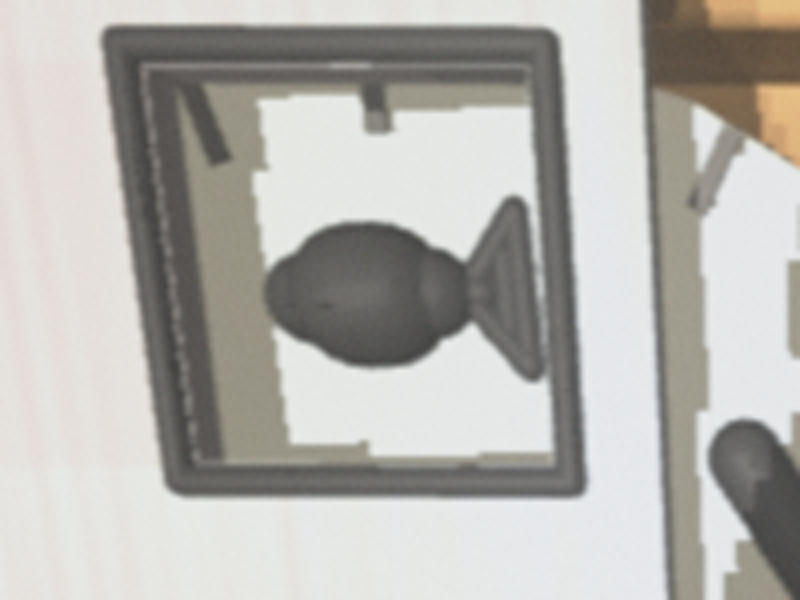

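```bash
python3 - <<'E'
from h import *
c=np.load("c10.npy",allow_pickle=True).item(); z=lambda a,b:(30+a/4,0+b/4)
meas(c,[z(222,158),z(378,125),z(372,295),z(265,295),z(515,200),z(537,378),z(532,290)])
print("window"); meas(c,[z(105,30),z(555,32),z(585,492),z(170,492)],.054)
E
```

```text
(85.5, 39.5) mm [-69.  -21.3] r 72.2 ang-180 rad 0.3
(124.5, 31.25) mm [-72.5  -2.5] r 72.6 ang-180 rad 0.034
(123.0, 73.75) mm [-53.7  -5.2] r 54.0 ang-180 rad 0.096
(96.25, 73.75) mm [-53.7 -18.2] r 56.7 ang-180 rad 0.327
(158.75, 50.0) mm [-64.4  13.1] r 65.7 ang-180 rad -0.2
(164.25, 94.5) mm [-44.1  14.2] r 46.3 ang-180 rad -0.312
(163.0, 72.5) mm [-54.3  14.3] r 56.2 ang-180 rad -0.258
window
(56.25, 7.5) mm [-77.3 -23.1] r 80.7 ang-180 rad 0.291
(168.75, 8.0) mm [-77.1  23.4] r 80.6 ang-180 rad -0.295
(176.25, 123.0) mm [-30.7  23.6] r 38.7 ang-180 rad -0.655
(72.5, 123.0) mm [-30.7 -23.3] r 38.5 ang-180 rad 0.65
```

```bash
python3 - <<'E'
from h import *
arc(-.51,np.array([-.53,-.55]))
E
```

```text
-0.53 [ 0.     -0.0112  0.0197]
-0.55 [ 0.0001 -0.0229  0.0391]
```

Then lift straight up, and move the hand toward the near side so the camera sees the window well.

```bash

python3 -m inch '[[0.001,-0.0112,0.0197,0,0,0],[0.001,-0.0229,0.0391,0,0,0],[0.001,-0.0229,0.0391,0,0,0]]' >/dev/null; python3 guard.py 8
python3 -m inch '[[-0.05,0,0,0,0,0],[-0.15,0,0,0,0,0],[-0.4,0,0,0,0,0],[-0.4,0,0,0,0,0],[-0.4,0,0,0,0,0]]' >/dev/null; python3 guard.py 8
python3 - <<'E'
from h import *
plan(); c=ctrl.camera("wrist"); np.save("c11.npy",c,allow_pickle=True); crop(c,30,0,230,150,4,"pics/w11.png"); 
E
```

```text
G 18.60 z=0.0340 F=[-2.81  3.53 11.53]
   G 19.23 z=0.0558 F=[-0.52  0.09 -0.95]
planner 0.0351 0.0573 r 0.0672 phi -0.5498 z 0.0558 F [-0.52  0.09 -0.95] t 19.225
```

View pics/w11.png

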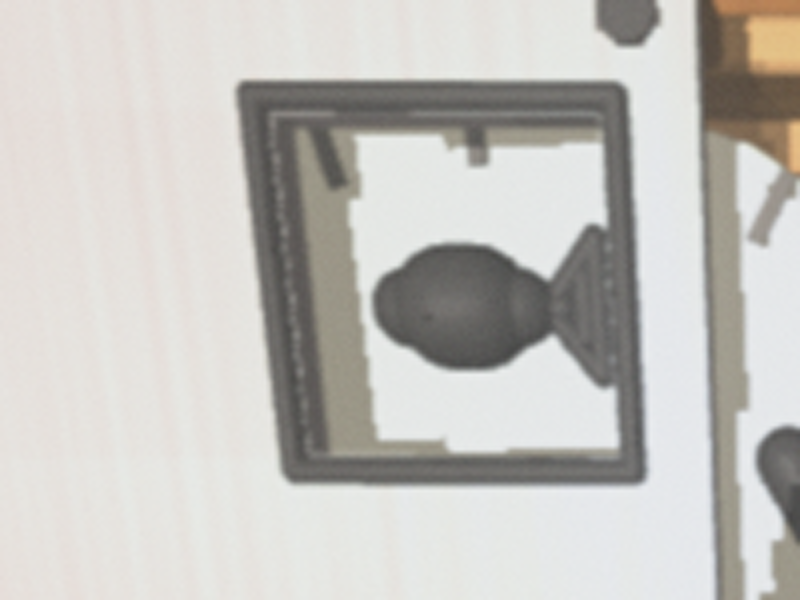

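```bash
python3 - <<'E'
from h import *
c=np.load("c11.npy",allow_pickle=True).item(); z=lambda a,b:(30+a/4,0+b/4)
meas(c,[z(342,186),z(478,163),z(373,304),z(593,226),z(610,386),z(609,305)])
print("window"); meas(c,[z(240,85),z(622,85),z(645,482),z(287,482)],.054)
E
```

```text
(115.5, 46.5) mm [-69.4 -19.2] r 72.0 ang-180 rad 0.269
(149.5, 40.75) mm [-72.3  -0.4] r 72.3 ang-180 rad 0.006
(123.25, 76.0) mm [-54.4 -16.5] r 56.8 ang-180 rad 0.295
(178.25, 56.5) mm [-64.4  14.7] r 66.1 ang-180 rad -0.224
(182.5, 96.5) mm [-43.5  15.8] r 46.2 ang-180 rad -0.348
(182.25, 76.25) mm [-54.2  16.3] r 56.6 ang-180 rad -0.292
window
(90.0, 21.25) mm [-77.2 -23. ] r 80.5 ang-180 rad 0.29
(185.5, 21.25) mm [-77.2  23.2] r 80.6 ang-180 rad -0.292
(191.25, 120.5) mm [-30.4  23.6] r 38.5 ang-180 rad -0.659
(101.75, 120.5) mm [-30.4 -23.1] r 38.2 ang-180 rad 0.65
```

The fish is centred to within about 0.01 rad: its span's middle is at 0.002 and its mark at 0.006. Next I'll lift and swing over to the bolt's outer side, with the hand yawed by -90°.

```bash
python3 - <<'E'
from h import *
np.set_printoptions(precision=4,suppress=True)
Rt=R.from_euler("z",-91.15,degrees=True).as_matrix()@DOWN
print(delta([.4436,-.228,.15],Rt))
E
```

```text
[-1.5746 -4.0036 -0.5616  8.9927 -0.0021  0.0023]
```

```bash

python3 -m inch '[[-0.8,0,-0.1,0,0,0],[-1.57,-0.2,-0.2,0.9,0,0],[-1.57,-0.9,-0.3,1.9,0,0],[-1.57,-1.6,-0.4,2.9,0,0],[-1.57,-2.3,-0.45,3.9,0,0],[-1.57,-2.9,-0.5,4.9,0,0],[-1.57,-3.5,-0.56,5.9,0,0],[-1.57,-4.0,-0.56,6.9,0,0]]' 
python3 - <<'E'
from h import *
np.set_printoptions(precision=4,suppress=True)
Rt=R.from_euler("z",-91.15,degrees=True).as_matrix()@DOWN
print(delta([.4436,-.228,.15],Rt))
E
```

```text
time_s: 20.27
tool_pos: [0.4433, -0.2291, 0.1495]
orientation: [-2.378, 1.57, 2.673]
contact_force: [0.5, -0.3, 0.4]
finger_gap: 0.0006
[-0.0091  0.0113 -0.0148  2.0551 -0.0028  0.0039]
```

```bash

python3 -m inch '[[0,0,0,1,0,0],[0,0,0,2.06,0,0],[0,0,0,2.06,0,0],[0,0,0,2.06,0,0]]' 
python3 - <<'E'
from h import *
np.set_printoptions(precision=4,suppress=True)
Rt=R.from_euler("z",-91.15,degrees=True).as_matrix()@DOWN
print(delta([.4436,-.222,.045],Rt), st()[2])
for n in ("wrist","side"):
    c=ctrl.camera(n); cv2.imwrite(f"pics/{n}12.png",c["color"][:,:,::-1]); np.save(f"c12{n}.npy",c,allow_pickle=True)
    print(proj(c,[.4436,-.188,.066]))
E
```

```text
time_s: 20.78
tool_pos: [0.4437, -0.2276, 0.1498]
orientation: [-2.104, 1.57, 2.598]
contact_force: [-0.8, 0.0, 1.3]
finger_gap: 0.0003
[ 1.746  -0.0027 -0.0935  0.0545 -0.0015  0.0026] [[-0.0004  0.9999 -0.0106]
 [ 0.0003 -0.0106 -0.9999]
 [-1.     -0.0005 -0.0003]]
[256.2686 151.8472]
[248.2157 148.0534]
```

View pics/wrist12.png

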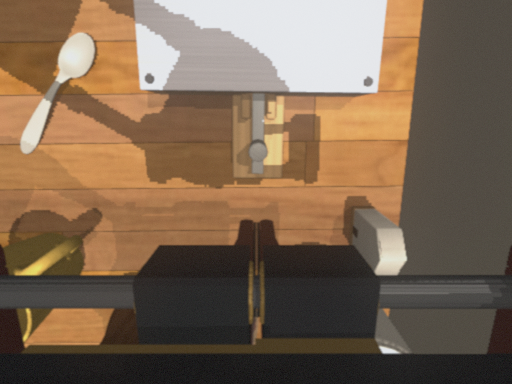

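View pics/side12.png

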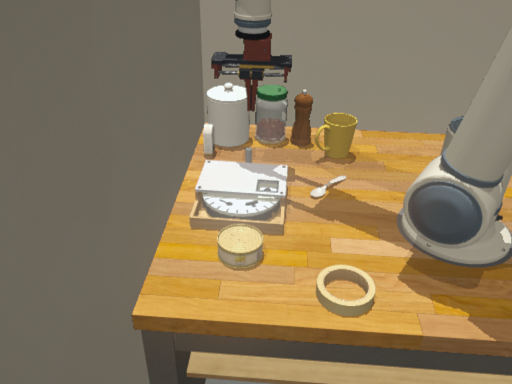

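```bash
python3 - <<'E'
from h import *
np.set_printoptions(precision=4,suppress=True)
c=ctrl.camera("top"); c=ctrl.camera("wrist"); z=c["range_z"]
d=np.linalg.inv(c["intrinsics"])
for u,v in [(375,215),(380,240),(395,262),(370,262),(258,150),(250,170),(272,170)]:
    p=rot(c)@(d@[u,v,1])*z[v,u]+c["position"]; print((u,v),p)
t=np.load("c12side.npy",allow_pickle=True).item()
# side view stereo of handle near tip
for zz in (0,.05,.08,.1): print(zz, ray(t,209,140,zz), ray(t,213,125,zz))
E
```

```text
(375, 215) [ 0.5567 -0.253   0.0337]
(380, 240) [ 0.5459 -0.2611  0.0753]
(395, 262) [ 0.5572 -0.278   0.0818]
(370, 262) [ 0.5434 -0.2864  0.0647]
(258, 150) [ 0.4452 -0.1865  0.0665]
(250, 170) [ 0.4372 -0.2122  0.0102]
(272, 170) [ 0.4593 -0.2125  0.0096]
0 [ 0.5646 -0.35    0.    ] [ 0.5676 -0.4483  0.    ]
0.05 [ 0.5482 -0.2514  0.05  ] [ 0.5509 -0.3413  0.05  ]
0.08 [ 0.5383 -0.1923  0.08  ] [ 0.5408 -0.2771  0.08  ]
0.1 [ 0.5317 -0.1528  0.1   ] [ 0.5342 -0.2343  0.1   ]
```

Knob measured at (0.445, -0.187) with its top at 66 mm, matching the spec. The pot's handle lies outside the hand's path. I'll descend behind the knob.

```bash

python3 -m inch '[[0.5,0.01,-0.05,0.05,0,0],[1.0,0.01,-0.09,0.05,0,0],[1.4,0.01,-0.09,0.05,0,0],[1.7,0.01,-0.09,0.05,0,0],[1.746,0.01,-0.09,0.05,0,0],[1.746,0.01,-0.09,0.05,0,0]]' 
python3 -m inch '[[0,0,-0.08,0,0,0],[0,0,-0.16,0,0,0],[0,0,-0.16,0,0,0]]' ; python3 guard.py 8
```

```text
time_s: 21.72
tool_pos: [0.4448, -0.2226, 0.046]
orientation: [1.058, 1.57, -0.535]
contact_force: [-0.3, -0.1, 0.7]
finger_gap: 0.0004
time_s: 22.1
tool_pos: [0.445, -0.2124, 0.0458]
orientation: [1.168, 1.57, -0.425]
contact_force: [0.6, -0.1, 0.1]
finger_gap: 0.0008
   G 22.10 z=0.0458 F=[ 0.57 -0.13  0.07]
```

```bash
cat > g2.py <<'E'
from h import *
import sys
o,t,Rm=st(); f=o["contact_force"]; print("   %.2f y=%.4f F=%s"%(o["time_s"],t[1],np.round(f,2))); sys.exit(1 if np.hypot(f[0],f[1])>float(sys.argv[1]) else 0)
E
S='python3 g2.py 5'
python3 -m inch '[[0,0,-0.033,0,0,0],[0,0,-0.033,0,0,0]]' >/dev/null && $S &&
python3 -m inch '[[0,0,-0.033,0,0,0],[0,0,-0.033,0,0,0]]' >/dev/null && $S &&
python3 -m inch '[[0,0,-0.033,0,0,0],[0,0,-0.033,0,0,0]]' >/dev/null && $S &&
python3 -m inch '[[0,0,-0.033,0,0,0],[0,0,-0.033,0,0,0]]' >/dev/null && $S &&
python3 -m inch '[[0,0,-0.033,0,0,0],[0,0,-0.033,0,0,0]]' >/dev/null && $S &&
python3 -m inch '[[0,0,-0.033,0,0,0],[0,0,-0.033,0,0,0]]' >/dev/null && $S &&
python3 -m inch '[[0,0,-0.033,0,0,0],[0,0,-0.033,0,0,0]]' >/dev/null && $S &&
python3 -m inch '[[0,0,-0.033,0,0,0],[0,0,-0.033,0,0,0]]' >/dev/null && $S 
```

```text
22.35 y=-0.2107 F=[-0.16  0.5   0.2 ]
   22.60 y=-0.2087 F=[0.73 0.08 0.13]
   22.85 y=-0.2069 F=[ 0.28 -0.08 -0.07]
   23.10 y=-0.2050 F=[-0.1  -1.39 -0.32]
   23.35 y=-0.2028 F=[-1.   -1.18 -0.15]
   23.60 y=-0.2007 F=[-0.39 -2.15 -0.54]
   23.85 y=-0.1987 F=[-0.32 -0.95 -0.49]
   24.10 y=-0.1968 F=[-0.34 -0.68 -0.73]
```

```bash
S='python3 g2.py 9'
python3 -m inch '[[0,0,-0.033,0,0,0],[0,0,-0.033,0,0,0]]' >/dev/null && $S &&
python3 -m inch '[[0,0,-0.033,0,0,0],[0,0,-0.033,0,0,0]]' >/dev/null && $S &&
python3 -m inch '[[0,0,-0.033,0,0,0],[0,0,-0.033,0,0,0]]' >/dev/null && $S &&
python3 -m inch '[[0,0,-0.033,0,0,0],[0,0,-0.033,0,0,0]]' >/dev/null && $S &&
python3 -m inch '[[0,0,-0.017,0,0,0],[0,0,-0.017,0,0,0]]' >/dev/null && $S &&
python3 -m inch '[[0,0,-0.017,0,0,0],[0,0,-0.017,0,0,0]]' >/dev/null && $S &&
python3 -m inch '[[0,0,-0.017,0,0,0],[0,0,-0.017,0,0,0]]' >/dev/null && $S 
```

```text
24.35 y=-0.1948 F=[ 0.41 -1.57 -0.41]
   24.60 y=-0.1928 F=[-0.51 -1.61 -0.34]
   24.85 y=-0.1908 F=[-0.06 -1.31  0.04]
   25.10 y=-0.1900 F=[-0.14 -6.28 -1.29]
   25.35 y=-0.1899 F=[-0.64 -8.81 -0.81]
   25.60 y=-0.1897 F=[  0.35 -11.35  -1.71]
```

```bash
python3 -m inch '[[0,0,-0.012,0,0,0],[0,0,-0.012,0,0,0]]' >/dev/null ; python3 g2.py 20
python3 - <<'E'
from h import *
c=ctrl.camera("side"); crop(c,180,130,310,270,4.2,"pics/s13.png"); np.save("c13.npy",c,allow_pickle=True)
c=ctrl.camera("wrist"); cv2.imwrite("pics/w13.png",c["color"][:,:,::-1]);
E
```

```text
25.85 y=-0.1896 F=[ -0.38 -15.33  -2.73]
```

View pics/s13.png

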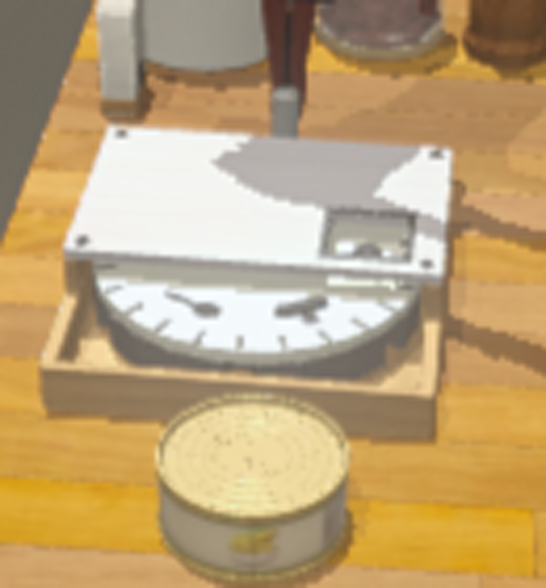

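View pics/w13.png

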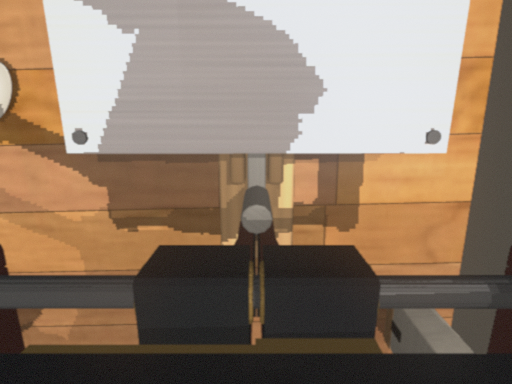

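```bash
python3 - <<'E'
from h import *
np.set_printoptions(precision=4,suppress=True)
c0=np.load("c12wrist.npy",allow_pickle=True).item(); c=ctrl.camera("wrist")
for n,cc,k,e in (("before",c0,(258,150),(258,93)),("now",c,(257.5,218),(257,153.5))):
    im=cc["color"][k[1]-16:k[1]+16, int(k[0])-16:int(k[0])+16]
    cv2.imwrite(f"pics/k_{n}.png",cv2.resize(im[:,:,::-1],None,fx=12,fy=12,interpolation=cv2.INTER_CUBIC))
    K=ray(cc,*k,.066);E=ray(cc,*e,.054);print(n,K,E,K[1]-E[1])
g=lambda cc,a,b,z:ray(cc,180+(a+.5)/4.2-.5,130+(b+.5)/4.2-.5,z)
s=np.load("c13.npy",allow_pickle=True).item()
print(g(s,288,78,.066),g(s,287,93,.066))
E
```

```text
before [ 0.445  -0.1865  0.066 ] [ 0.4454 -0.1422  0.054 ] -0.044337879560423815
now [ 0.4459 -0.1706  0.066 ] [ 0.4463 -0.1407  0.054 ] -0.029942777800565118
[ 0.4436 -0.1873  0.066 ] [ 0.4427 -0.1692  0.066 ]
```

```bash
cd pics; python3 -c "
import cv2,numpy as np
cv2.imwrite('kk.png',np.hstack([cv2.imread('k_before.png'),cv2.imread('k_now.png')]))"
```

```text
(no output)
```

View pics/kk.png

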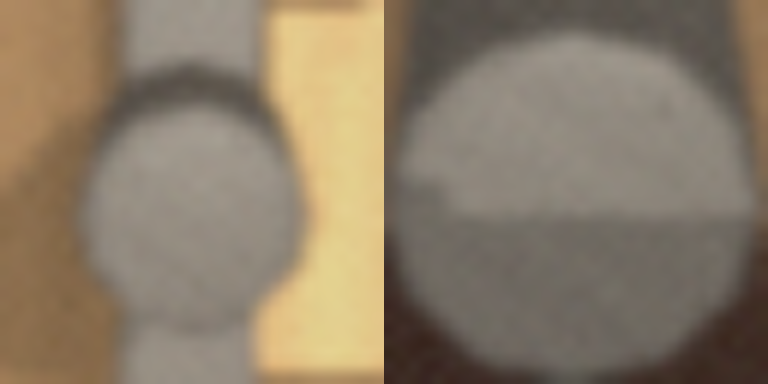

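The bolt stopped dead at 15 N after about 17–18 mm: 18.1 mm from the side camera, 16.7 mm from the wrist. I'll back off and check.

```bash

python3 -m inch '[[0,0,0.1,0,0,0],[0,0,0.4,0,0,0],[-0.4,0,0.4,0,0,0],[-1.0,0,0.4,0,0,0],[-1.6,0,0.3,0,0,0],[-1.75,0,-0.3,0,0,0],[-1.75,0,-0.6,0,0,0],[-1.75,0,-0.6,0,0,0]]'
python3 - <<'E'
from h import *
c=ctrl.camera("wrist"); cv2.imwrite("pics/w14.png",c["color"][:,:,::-1]); np.save("c14.npy",c,allow_pickle=True)
print(proj(c,[.4445,-.1880,.066]),proj(c,[.4445,-.1700,.066]))
c=ctrl.camera("side"); crop(c,180,130,310,270,4.2,"pics/s14.png"); np.save("c14s.npy",c,allow_pickle=True)
E
```

```text
time_s: 27.0
tool_pos: [0.446, -0.1497, 0.1495]
orientation: [-1.899, 1.57, 2.793]
contact_force: [-0.2, -0.5, -0.3]
finger_gap: 0.0002
[255.9627621  242.48235371] [255.54660742 222.76646593]
```

View pics/w14.png

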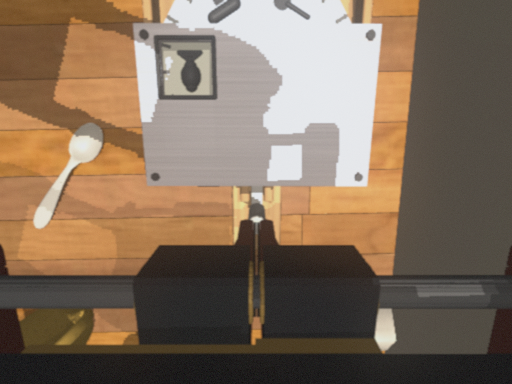

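View pics/s14.png

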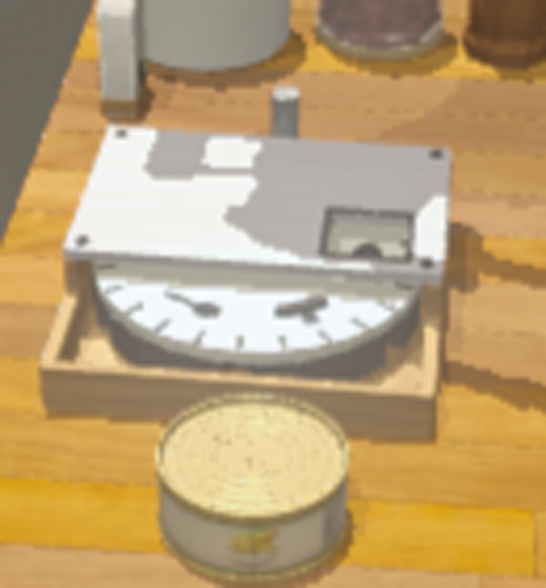

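```bash

python3 -m inch '[[0,0,0.65,0,0,0],[0,0,1.3,0,0,0],[0,0,1.3,0,0,0],[0,0,1.3,0,0,0]]'
python3 - <<'E'
from h import *
c=ctrl.camera("wrist"); np.save("c15.npy",c,allow_pickle=True); c0=np.load("c12wrist.npy",allow_pickle=True).item()
print(proj(c,[.4445,-.1880,.066]),proj(c,[.4445,-.1700,.066]))
a=[cv2.resize(x["color"][80:180,220:300,::-1],None,fx=5,fy=5,interpolation=cv2.INTER_CUBIC) for x in (c0,c)]
cv2.imwrite("pics/k15.png",np.hstack(a))
c4=np.load("c14.npy",allow_pickle=True).item(); crop(c4,130,0,260,110,6,"pics/w14z.png")
E
```

```text
time_s: 27.6
tool_pos: [0.444, -0.2284, 0.1496]
orientation: [-2.275, 1.569, 2.413]
contact_force: [0.7, -0.3, -0.8]
finger_gap: 0.0004
[256.46021089 151.00628178] [255.9488494  128.03674159]
```

View pics/k15.png

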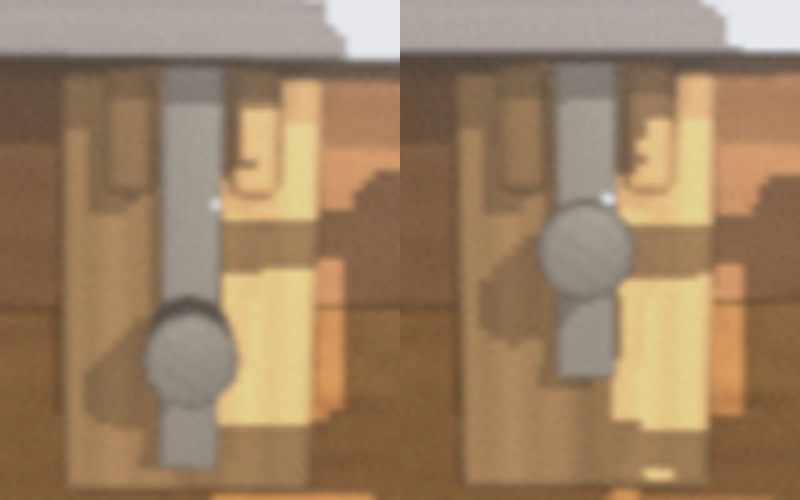

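View pics/w14z.png

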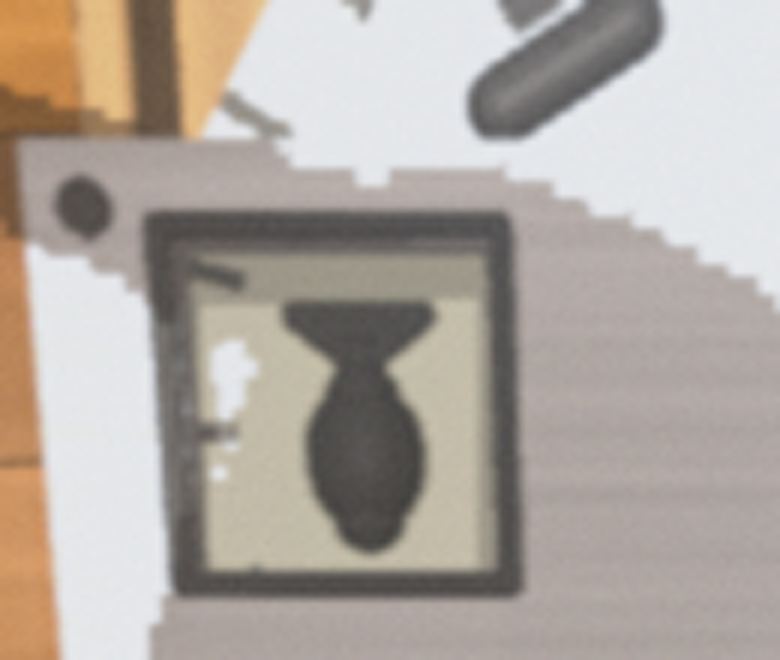

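```bash
python3 - <<'E'
from h import *
c0=np.load("c12wrist.npy",allow_pickle=True).item(); c1=np.load("c15.npy",allow_pickle=True).item()
def edges(c,col0,col1,v0,v1):
    g=cv2.cvtColor(c["color"],cv2.COLOR_RGB2GRAY).astype(float)[v0:v1,col0:col1].mean(1); return np.round(g,0)
for c in (c0,c1):
    print(c["position"], "bar/knob column 254-262", edges(c,255,260,84,182).astype(int).tolist())
    print("cover edge col 236-250", edges(c,222,232,86,100).astype(int).tolist(), "foot end", edges(c,236,246,170,185).astype(int).tolist())
    g=cv2.cvtColor(c["color"],cv2.COLOR_RGB2GRAY)
    h=cv2.HoughCircles(cv2.resize(g[115:170,235:280],None,fx=8,fy=8,interpolation=cv2.INTER_CUBIC),cv2.HOUGH_GRADIENT,1,200,param1=60,param2=15,minRadius=55,maxRadius=95)
    if h is not None:
        x,y,r=h[0,0]; u,v=235+(x+.5)/8-.5,115+(y+.5)/8-.5; print("knob",u,v,r/8,ray(c,u,v,.066))
s0=ctrl.camera("side"); crop(s0,235,140,265,168,16,"pics/s15k.png")
E
python3 -c "
import cv2,numpy as np
a=cv2.imread('pics/side0.png')[140:168,235:265]; cv2.imwrite('pics/sk.png',np.hstack([cv2.resize(a,None,fx=13,fy=13,interpolation=2),cv2.resize(cv2.imread('pics/s15k.png'),(390,364))]))"
```

```text
[ 0.44406292 -0.16112429  0.31174053] bar/knob column 254-262 [169, 168, 167, 167, 166, 165, 152, 114, 90, 106, 122, 126, 126, 125, 125, 124, 134, 152, 156, 156, 157, 156, 157, 155, 157, 156, 156, 155, 155, 154, 155, 154, 154, 153, 153, 153, 153, 153, 154, 153, 152, 152, 152, 153, 153, 151, 152, 151, 151, 151, 151, 151, 150, 150, 142, 113, 89, 86, 100, 130, 148, 155, 153, 152, 150, 149, 147, 145, 143, 141, 141, 139, 137, 136, 135, 134, 129, 129, 140, 144, 145, 144, 143, 143, 143, 143, 142, 142, 137, 123, 121, 121, 118, 105, 94, 97, 99, 99]
cover edge col 236-250 [167, 165, 164, 158, 136, 95, 76, 77, 77, 79, 82, 84, 85, 85] foot end [138, 138, 138, 138, 138, 138, 133, 115, 95, 98, 100, 102, 103, 108, 126]
[ 0.44533984 -0.16201586  0.31158717] bar/knob column 254-262 [169, 169, 168, 167, 166, 152, 115, 88, 99, 121, 126, 126, 126, 125, 125, 134, 154, 158, 158, 157, 157, 157, 156, 157, 156, 156, 157, 156, 155, 155, 155, 154, 155, 154, 154, 142, 125, 140, 154, 158, 156, 154, 154, 154, 152, 149, 147, 146, 144, 144, 142, 139, 137, 136, 130, 122, 128, 141, 146, 147, 147, 147, 147, 147, 146, 146, 145, 145, 146, 146, 140, 117, 107, 110, 119, 122, 121, 120, 121, 121, 121, 121, 122, 122, 121, 120, 121, 122, 121, 121, 120, 119, 108, 93, 98, 99, 100, 101]
cover edge col 236-250 [166, 166, 164, 151, 112, 81, 76, 77, 78, 82, 84, 86, 87, 86] foot end [138, 138, 138, 138, 139, 136, 122, 102, 100, 99, 99, 99, 103, 120, 148]
```

View pics/sk.png

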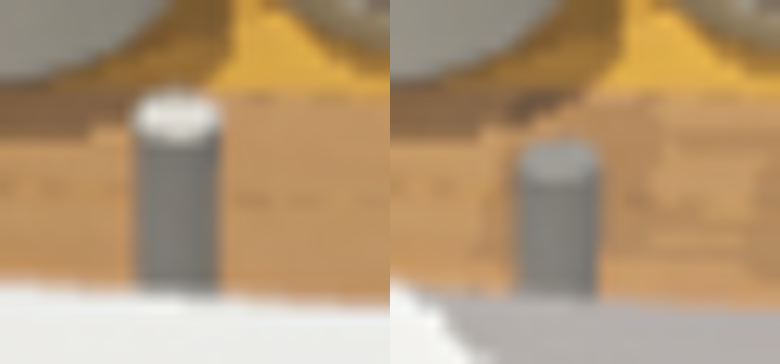

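```bash
python3 - <<'E'
from h import *
np.set_printoptions(precision=4,suppress=True)
c0=np.load("c12wrist.npy",allow_pickle=True).item(); c1=np.load("c15.npy",allow_pickle=True).item(); print(c0["intrinsics"][0,0])
for c,k in ((c0,(257.5,151.5)),(c1,(256.8,130))):
    z=c["range_z"]; v,u=np.mgrid[0:384,0:512]
    P=(np.stack([u,v,0*u+1],-1)@np.linalg.inv(c["intrinsics"]).T*z[...,None])@rot(c).T+c["position"]
    m=(np.hypot(u-k[0],v-k[1])<14)&(P[...,2]>.060)&(z>0)
    print("knob",m.sum(),P[m].mean(0),P[m].min(0),P[m].max(0))
    m=(v<100)&(v>60)&(np.abs(u-256)<60)&(P[...,2]>.048)&(P[...,2]<.06); print("cover edge min y",np.median([P[:,j][m[:,j]][:,1].min() for j in range(200,310)]),P[m][:,2].mean())
    m=(v>100)&(v<185)&(np.abs(u-256)<40)&(P[...,2]>.006)&(P[...,2]<.014); print("foot",P[m].min(0),P[m].max(0))
    m=(v>100)&(v<185)&(np.abs(u-256)<10)&(P[...,2]>.014)&(P[...,2]<.035); print("bar",m.sum(),P[m].min(0),P[m].max(0))
c=np.load("c14.npy",allow_pickle=True).item(); z=lambda a,b:(130+a/6,b/6)
meas(c,[z(370,552),z(360,303),z(285,310),z(435,312),z(235,432)])
E
```

```text
305.1229866330225
knob 304 [ 0.445  -0.1877  0.0656] [ 0.4377 -0.1955  0.0603] [ 0.4523 -0.1804  0.0679]
cover edge min y -0.14042013506130396 0.05389593904482784
foot [ 0.4198 -0.2209  0.0067] [ 0.4706 -0.146   0.0139]
bar 694 [ 0.4354 -0.2128  0.0229] [ 0.4515 -0.1468  0.0338]
knob 309 [ 0.4454 -0.1713  0.0657] [ 0.4381 -0.1787  0.0631] [ 0.4532 -0.1639  0.0676]
cover edge min y -0.1404281941724987 0.05388921178747067
foot [ 0.4197 -0.2209  0.0069] [ 0.4707 -0.1462  0.0137]
bar 489 [ 0.4364 -0.1963  0.0214] [ 0.453  -0.1475  0.0299]
(191.66666666666666, 92.0) mm [-54.1 -16.9] r 56.7 ang-180 rad 0.304
(190.0, 50.5) mm [-53.8  15.8] r 56.1 ang-180 rad -0.286
(177.5, 51.666666666666664) mm [-64.2  14.9] r 65.9 ang-180 rad -0.228
(202.5, 52.0) mm [-43.5  14.6] r 45.9 ang-180 rad -0.325
(169.16666666666666, 72.0) mm [-72.2  -0.9] r 72.2 ang-180 rad 0.013
```

Depth data puts the bolt's travel at 16.4 ± 0.3 mm. That is past 16 mm but short of 18 mm, too close to rely on, so I'll push again with a somewhat firmer but still safe force.

```bash
python3 - <<'E'
from h import *
np.set_printoptions(precision=4,suppress=True)
Rt=R.from_euler("z",-91.15,degrees=True).as_matrix()@DOWN
print(delta([.4452,-.210,.052],Rt))
E
```

```text
[ 1.634   0.0087 -0.2954 -0.0143 -0.0027  0.0022]
```

```bash

python3 -m inch '[[0.6,0.01,-0.1,0,0,0],[1.2,0.01,-0.1,0,0,0],[1.634,0.01,-0.1,0,0,0],[1.634,0.01,-0.1,0,0,0],[1.634,0.01,-0.35,0,0,0],[1.634,0.01,-0.53,0,0,0],[1.634,0.01,-0.53,0,0,0]]' >/dev/null; python3 g2.py 5 &&
python3 -m inch '[[0,0,-0.033,0,0,0],[0,0,-0.033,0,0,0]]' >/dev/null; python3 g2.py 5 &&
python3 -m inch '[[0,0,-0.033,0,0,0],[0,0,-0.033,0,0,0]]' >/dev/null; python3 g2.py 5 &&
python3 -m inch '[[0,0,-0.033,0,0,0],[0,0,-0.033,0,0,0]]' >/dev/null; python3 g2.py 5
```

```text
28.57 y=-0.1957 F=[0.6  0.46 0.66]
   28.82 y=-0.1946 F=[ 0.03  0.3  -0.2 ]
   29.07 y=-0.1926 F=[ 0.44  0.15 -0.65]
   29.32 y=-0.1905 F=[-0.41 -0.07  0.38]
```

```bash
S='python3 g2.py 16'
python3 -m inch '[[0,0,-0.017,0,0,0],[0,0,-0.017,0,0,0]]' >/dev/null; $S &&
python3 -m inch '[[0,0,-0.017,0,0,0],[0,0,-0.017,0,0,0]]' >/dev/null; $S &&
python3 -m inch '[[0,0,-0.017,0,0,0],[0,0,-0.017,0,0,0]]' >/dev/null; $S &&
python3 -m inch '[[0,0,-0.017,0,0,0],[0,0,-0.017,0,0,0]]' >/dev/null; $S 
```

```text
29.57 y=-0.1901 F=[-0.   -3.38 -0.52]
   29.82 y=-0.1899 F=[-0.29 -7.09 -1.91]
   30.07 y=-0.1897 F=[ -0.5  -10.12  -0.68]
   30.32 y=-0.1895 F=[ -0.37 -14.03  -2.16]
```

```bash
S='python3 g2.py 18'
python3 -m inch '[[0,0,-0.012,0,0,0],[0,0,-0.012,0,0,0]]' >/dev/null; $S &&
python3 -m inch '[[0,0,-0.01,0,0,0],[0,0,-0.01,0,0,0],[0,0,-0.01,0,0,0],[0,0,-0.01,0,0,0]]' >/dev/null; $S
```

```text
30.57 y=-0.1894 F=[ -0.24 -14.36  -2.78]
   31.07 y=-0.1893 F=[ -0.87 -15.72  -3.53]
```

```bash
S='python3 g2.py 18.5'
python3 -m inch '[[0,0,-0.012,0,0,0],[0,0,-0.012,0,0,0],[0,0,-0.012,0,0,0]]' >/dev/null; $S &&
python3 -m inch '[[0,0,-0.01,0,0,0],[0,0,-0.01,0,0,0],[0,0,-0.01,0,0,0],[0,0,-0.01,0,0,0]]' >/dev/null; $S
```

```text
31.45 y=-0.1892 F=[ -0.79 -18.78  -3.64]
   31.45 y=-0.1892 F=[ -0.79 -18.78  -3.64]
```

The bolt met the same hard stop at the same place, even at 19 N and pushed at a different height, so it is against its end stop. I'll back off clear of everything and do the last check.

```bash

python3 -m inch '[[0,0,0.1,0,0,0],[0,0,0.4,0,0,0],[-0.4,0,0.5,0,0,0],[-1.0,0,0.55,0,0,0],[-1.6,0,0.6,0,0,0],[-1.65,0,0.66,0,0,0],[-1.65,0,0.66,0,0,0],[-1.65,0,0.66,0,0,0]]'
python3 - <<'E'
from h import *
np.set_printoptions(precision=4,suppress=True)
c0=np.load("c12wrist.npy",allow_pickle=True).item(); s0=np.load("c12side.npy",allow_pickle=True).item()
c1=ctrl.camera("wrist"); np.save("c16.npy",c1,allow_pickle=True); s1=ctrl.camera("side")
def cloud(c):
    z=c["range_z"]; v,u=np.mgrid[0:384,0:512]
    return u,v,z,(np.stack([u,v,0*u+1],-1)@np.linalg.inv(c["intrinsics"]).T*z[...,None])@rot(c).T+c["position"]
for c in (c0,c1):
    u,v,z,P=cloud(c); m=(z>0)&(P[...,2]>.0645)&(P[...,2]<.069)&(abs(P[...,0]-.445)<.012)&(P[...,1]>-.2)&(P[...,1]<-.158)
    print("wrist knob top",m.sum(),P[m].mean(0),np.percentile(P[m][:,1],[5,95]))
for c in (s0,s1):
    u,v,z,P=cloud(c); m=(z>0)&(abs(P[...,0]-.4435)<.014)&(P[...,1]<-.155)&(P[...,1]>-.205)&(P[...,2]>.058)&(P[...,2]<.075)
    print("side knob",m.sum(),P[m].mean(0),np.percentile(P[m][:,1],[5,50,95]))
crop(s1,180,130,310,270,4.2,"pics/s16.png"); cv2.imwrite("pics/w16.png",c1["color"][:,:,::-1])
d=cv2.absdiff(s0["color"],s1["color"])[215:275,205:275]; print("tin diff",d.mean())
a=cv2.imread("pics/side0.png")[:,:,::-1]; print("tin diff vs start",cv2.absdiff(a,s1["color"])[230:265,215:265].mean())
print(ctrl.observe()["time_s"])
E
```

```text
time_s: 32.45
tool_pos: [0.4444, -0.2236, 0.1493]
orientation: [-2.154, 1.568, 2.535]
contact_force: [-0.6, 0.1, -0.7]
finger_gap: 0.0005
wrist knob top 270 [ 0.4451 -0.188   0.0659] [-0.1938 -0.1818]
wrist knob top 285 [ 0.4454 -0.1713  0.0658] [-0.1776 -0.1652]
side knob 32 [ 0.4435 -0.1832  0.0631] [-0.1908 -0.183  -0.1774]
side knob 31 [ 0.4442 -0.1676  0.0631] [-0.1738 -0.1673 -0.162 ]
tin diff 0.3457936507936508
tin diff vs start 6.894285714285714
32.55
```

View pics/s16.png

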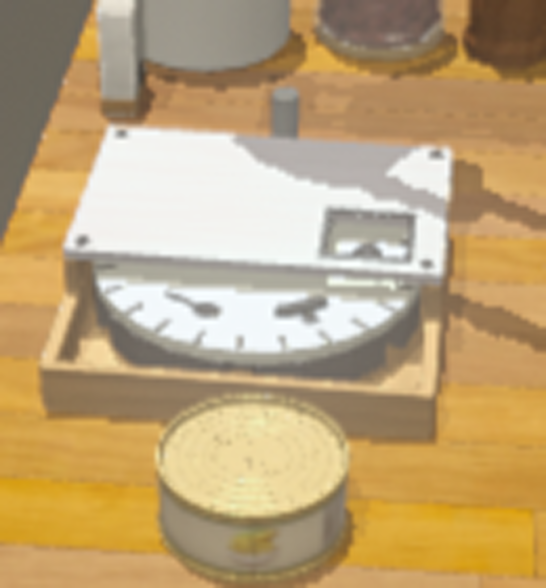

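View pics/w16.png

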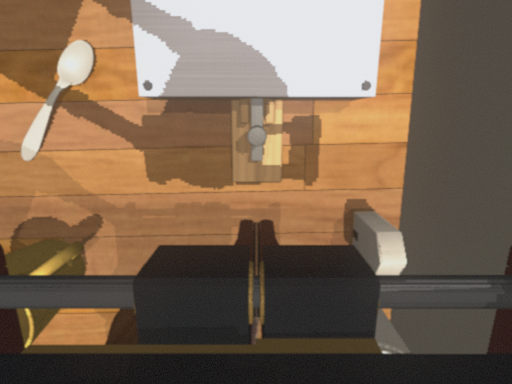

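```bash
python3 -c "
from plant import ctrl; print(ctrl.close_job())"
```

```text
the job is handed in; nothing more can be done
None
```

I centred the fish in the window and pushed the bolt to its end stop. I couldn't confirm the bolt's full 18 mm of travel: it measures about 16.7 mm, just past the 16 mm needed. I handed the job in about 33 s into the 72 s allowed; no verdict was reported.

- **Wheel:** I felt for it and touched it about 37 mm up. Three clockwise strokes at roughly 9–12 N turned it, slipping a little, and a small last adjustment of the third centred the fish. Before bolting, the fish was 0.002–0.006 rad off centre; after the first bolt push it was about 0.01 rad off. I didn't re-measure it after the second push, but the last side picture shows no change. One cruder cue, the tilt of the tail, read 0.05 rad before bolting and −0.01 after.
- **Bolt:** It slid at about 1.5 N, then stopped hard. I pushed twice, at two heights, with up to 15 N and then 19 N, and it stopped at the same place both times. There was no sign of it striking the wheel or pulling it round.
- **Bolt travel:** Other estimates ranged from 15.3 to 18.1 mm across the cameras, and the arm's own travel suggested 15–17 mm. Because it stopped hard in the same place twice, I took it as home.
- **Tin and hand:** The tin looks unmoved and upright in the last side picture. The hand ended clear of everything, at about 15 cm height.

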